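Fit the gauge post into the brake-disc run-out stand

TASK

Take the steel gauge post out of the wooden park block and slide it, rod down, into the red holder on the brake-disc stand, past the side spring plunger, until it is fully home on the sprung seat at the bottom, with the roller arm pointing over the brake disc towards its centre. Feel for the seat and press it only gently (some 5 N, always less than 10 N, on top of the push that sliding takes, and never more than 25 N in all); then let go and leave the post upright in the plunger's grip. Leave the bolt tray, the spray can and the screwdriver where they are.

Things in the scene. Friction and masses are not known exactly. Their poses are not given: they have to be found in the camera images.
- post: loose gauge post, about 0.4 kg: steel rod 16 mm in diameter, its lowest 8 mm tapered to a flat foot 10 mm wide. On top a yellow head block, 26 mm along x, 22 along y, from 134 to 170 mm above the foot (6 mm dark cap on it). A thin roller arm leaves its +x face. Origin: centre of the foot; z up the rod, x along the arm. Grip the head across its 22 mm (jaws close along y)
- post_head (a point): centre of the yellow head block, on the rod axis 152 mm above the foot; axes as the post's
- roller (a point): centre of the black roller (16 mm in diameter, 8 mm wide) at the end of the arm, 56 mm from the rod axis along the post's +x and 160 mm above the foot
- park: wooden park block, 70 x 70 x 65 mm, fixed; upright bore 17.5 mm wide and 55 mm deep in its middle in which the post stands at the start, almost upright, foot 10 mm above the bench. Origin: centre of its underside
- stand: fixed brake-disc stand. Red holder block, 50 x 50 mm, top 100 mm above the bench, upright bore 18 mm wide, mouth chamfered 2 mm. Origin: on the bore axis at bench height; +x points to the centre of the brake disc 160 mm away (disc 200 mm across; all but the holder is lower than 80 mm). A side spring plunger with a black knob comes out of the holder's -x side
- bore_mouth (a point): centre of the bore's mouth, on the holder's top face 100 mm above the bench; axes as the stand's (z up)
- plunger (a joint): travel of the brass side plunger, m: 0 = its round nose (10 mm wide, centred 20 mm below the mouth) stands 4.5 mm inside the bore wall; grows as the rod pushes it back. Spring 6 N plus 2.5 N per mm. Reads some 1 to 3 mm once the foot is over 30 mm deep. Downward push to slide the rod: a bump when the foot is 21 to 30 mm deep, then roughly steady, some 4 to 12 N
- seat (a joint): travel of the sprung rubber seat pad at the bottom of the bore, m: 0 = untouched, grows as the post presses it, 2.5 N per mm, hard stop at 7 mm. Its depth, untouched, is anywhere from 40 to 70 mm below the mouth, neither visible nor measured: it must be felt. Home = pad pressed in by 1 to 4 mm; the post's weight and the plunger then keep it there
- bolt_tray: bystander: loose blue open tray with wheel bolts, 110 x 80 x 30 mm; origin under its centre
- spray_can: bystander: loose red spray can, 56 mm in diameter, 150 mm high; origin under its centre
- screwdriver: bystander: loose screwdriver lying on the bench
Things that resemble listed ones, but are neither listed nor needed, are in the scene too. What is meant by the post is not purple, and is the larger of those in its own colour.

How it is judged:
By the outcome, as a careful person would: the job done as asked, in the order asked, and still so for the second after the job is handed in, with the robot touching nothing.
It also fails if it takes over 72 s, if anything falls off the work surface, if the arm or the gripper's body presses on something with over 40 N, if the wrist force passes 120 N, or if a joint passes its speed limit or range.

ROBOT

A 6-joint arm with a two-finger parallel gripper is mounted at the origin on the work surface. World frame = base frame: x ahead of the robot, y to its left, z up, the work surface at z = 0. Lengths are in m, angles in rad, forces in N, time in s.
With the tool pointing down it reaches from about 0.325 to 1 m from the base axis. Payload 5.1 kg.
Tool frame: the origin (TCP) lies on the centre line of the jaws, within the pads' length; the fingertips stand 19 mm ahead of it and the grasp point (between the pads) is the TCP (bot.tcp_to_tips is the distance from the TCP to the fingertips, in m); z points along the fingers, y is the direction in which the jaws open and shut (so a half turn about z gives the same grasp; the last joint's range is limited). The gripper opens to 85 mm and grips with 20 to 120 N. Pads are 22 mm wide; open, the fingers measure 114 mm over their backs; the gripper's body (76 mm by 85 mm) begins 54 mm behind the grasp point. The pads swing forward as they close: fully open they stand 13 mm farther back than shut.
Start: joints at [1.188, 0.124, 1.65, -0, 1.367, -0.083], TCP at [0.192, 0.621, 0.25] pointing down, gripper open.
Joint ranges: [-2.61, 2.61], [-1.02, 2.33], [0.03, 2.71], [-1.35, 4.49], [0.32, 2.68], [-2.91, 2.91]. Speed limits (rad/s): [2.57, 2.57, 3.14, 3.14, 3.14, 3.14].

INTERFACE

Orientations are given as a unit quaternion [w, x, y, z].
In Python, from workcell import bot gives the robot as it stands. The module is installed in compiled form; this text tells all that it offers.
- The arm moves only by the shell command python3 -m handwheel 'ROWS'. ROWS is JSON, one flat list of numbers, 7 for each row, row after row: the shift along the tool's x, y, z in mm, then the turn, a rotation vector about the tool's x, y, z in degrees, then the gripper's target within -1 to 1 (fully open at 1, half-way at 0, shut at -1). A call has 1 to 12 rows; each row shifts and turns the commanded pose from where the row before left it, along the tool's axes as they then stand; what a row does not reach is not made up. A row lasts 1/10 s, in which the tool goes at most 50 mm and 8.59 degrees, less where a joint would pass 70% of its speed; a pose out of reach is approached as far as the arm can. A call with a gripper value outside its range is refused whole. The fingers move at their own pace and stop on an object; the grip force is fixed at half the most. Time passes only in rows, so rows that do not move let the fingers close. It gives the time, the measured TCP pose, the force and the opening at its end, in the units of the state.
- bot.state(): the state, without advancing time (a new reading comes with each control period).
- bot.snapshot(name): name is "scene" or "side" or "wrist"; returns a dict with "image" (384x512x3 uint8, blue, green, red), "fov_y" (degrees; the focal length in pixels is half the picture's height over the tangent of half this angle, whatever the lens; pixels are square), "cx", "cy" (the principal point, pixels), "dist_coeffs" ([k1, k2, p1, p2, k3] as OpenCV has them; the pictures are not rectified), "cam_to_world" (4x4, takes a point from camera to world coordinates). Camera axes: x right, y down, z forward; pixel columns grow to the right and rows downward; lengths in m; the calibration is good to about 2 mm. A picture is of the moment at which its call begins. There is no depth.
- bot.hand_in(): hands the job in, once; it reports no verdict.
Trained networks look in a picture, given as the dict that the camera call returned (one of the last four; its "shot" number tells which), for a name from the list of things; names that differ only in an ending like _2 or _b are one class to them, and where a whole thing is asked for, a point or a joint stands for the part that bears it (a point fixed in the world has none). Each returns a list of dicts, best first, with "conf" (0 to 1); they miss things now and then, are a little off and sometimes report something else, mostly with a low value. They report only what shows in the picture. A call takes as long as a camera call. They do not tell look-alikes from the thing itself.
- bot.search_frame(label, picture): "location" ([column, row] in pixels, amid what is visible of it).
- bot.tip_of(label, picture): "location" ([column, row] in pixels: a listed point, or the origin of a listed thing).
The state is a dict: "time": time; "qpos": joint angles; "qd": joint speeds; "tau": joint torques, N m; "position": TCP position; "tool_rot": TCP orientation; "wrist_force": force on the tool from outside, world axes, zero at the start; "wrist_torque": the same for the moment, N m; "opening": finger opening in m.
Only numpy, scipy, OpenCV 4.12 (cv2) and the standard library are available. Lean on these libraries where they do the work, as an engineer would, in place of code of your own. Each camera call takes 0.05 s, during which the arm holds its last target.

## Working session

There is one attempt and no reset: what is moved stays moved. The work goes in short steps, Python scripts to look and compute and a shell command to move; the robot and the scene stay as the last step left them, time stands still between calls to the robot, and variables do not carry over. Pictures are saved under pics/ and viewed, and the job is handed in when it is done.

```bash
mkdir -p pics; cat > h.py <<'E'
import numpy as np, cv2
from workcell import bot
def K(s):
    f=s["image"].shape[0]/2/np.tan(np.radians(s["fov_y"])/2)
    return np.array([[f,0,s["cx"]],[0,f,s["cy"]],[0,0,1]])
def ray(s,px):
    p=cv2.undistortPoints(np.array([[px]],float),K(s),np.array(s["dist_coeffs"],float))[0,0]
    T=np.array(s["cam_to_world"]); d=T[:3,:3]@np.array([p[0],p[1],1]); return T[:3,3],d/np.linalg.norm(d)
def onz(s,px,z):
    o,d=ray(s,px); return o+d*(z-o[2])/d[2]
def tri(l):
    A=np.zeros((3,3));b=np.zeros(3)
    for s,px in l:
        o,d=ray(s,px);P=np.eye(3)-np.outer(d,d);A+=P;b+=P@o
    x=np.linalg.solve(A,b)
    r=[np.linalg.norm((np.eye(3)-np.outer(d,d))@(x-o)) for o,d in (ray(s,p) for s,p in l)]
    return x,r
def proj(s,X):
    T=np.linalg.inv(np.array(s["cam_to_world"]));X=np.atleast_2d(np.array(X,float))
    r,_=cv2.Rodrigues(T[:3,:3]); return cv2.projectPoints(X,r,T[:3,3],K(s),np.array(s["dist_coeffs"],float))[0][:,0]
E
python3 - <<'E'
from h import *
np.set_printoptions(precision=4,suppress=True)
st=bot.state();print(st)
import pickle
for n in ["scene","side","wrist"]:
    s=bot.snapshot(n);cv2.imwrite(f"pics/{n}0.png",s["image"]);pickle.dump(s,open(f"{n}0.pkl","wb"))
    print(n,np.array(s["cam_to_world"]),s["fov_y"])
    for l in ["post","post_head","roller","park","stand","bore_mouth"]:
        print(l,[(np.round(d["location"],1),round(d["conf"],2)) for d in bot.tip_of(l,s)])
E
```

```text
{'time': 0.0, 'qpos': array([ 1.1884,  0.1245,  1.6517,  0.    ,  1.3675, -0.0826]), 'qd': array([-0.0006, -0.0004,  0.0011,  0.0007,  0.0019, -0.0009]), 'tau': array([ -0.0026, -42.3578, -36.5469,  -0.0002,   0.0064,  -0.    ]), 'position': array([0.1918, 0.6205, 0.2491]), 'tool_rot': array([-0.0002,  0.1493,  0.9888, -0.001 ]), 'wrist_force': array([ 0.3966, -0.5632, -0.0418]), 'wrist_torque': array([-0.0154, -0.0033, -0.0204]), 'opening': 0.08567178023510924}
scene [[-0.7803  0.4647 -0.4186  0.9554]
 [ 0.6252  0.5614 -0.5423  0.5362]
 [-0.017  -0.6848 -0.7285  0.8312]
 [ 0.      0.      0.      1.    ]] 52.23137637068693
post [(array([326.7, 257.6]), 0.88), (array([346.1, 309.2]), 0.88), (array([342.3, 234.1]), 0.58)]
post_head [(array([360.3, 273.5]), 0.96), (array([335.1, 221.9]), 0.82), (array([350.7, 208.3]), 0.72)]
roller [(array([332.4, 279.2]), 0.86), (array([322.2, 231.3]), 0.85), (array([340.7, 197.7]), 0.47)]
park [(array([323.1, 259.4]), 0.96)]
stand [(array([263.7, 208.9]), 0.71)]
bore_mouth [(array([267. , 184.9]), 0.79)]
side [[ 0.9727 -0.1708  0.1573  0.3907]
 [-0.232  -0.6862  0.6894 -0.7297]
 [-0.0098 -0.7071 -0.7071  0.866 ]
 [ 0.      0.      0.      1.    ]] 57.64216617683016
post [(array([194. , 181.5]), 0.69), (array([228.6, 153.9]), 0.69), (array([218.9, 174.1]), 0.68)]
post_head [(array([216.5, 140.2]), 0.71), (array([194.8, 160.4]), 0.57), (array([226.3, 120.4]), 0.54), (array([221. , 172.9]), 0.34)]
roller [(array([230.9, 128.4]), 0.72), (array([241.8, 121.2]), 0.71), (array([190.7, 167.1]), 0.42), (array([234.8, 219.2]), 0.33)]
park [(array([222.7, 177.7]), 0.92)]
stand [(array([233.7, 218.5]), 0.88)]
bore_mouth [(array([232.7, 199.4]), 0.82)]
wrist [[ 0.2955  0.9152  0.2739  0.1218]
 [ 0.9553 -0.2828 -0.0857  0.6419]
 [-0.001   0.287  -0.9579  0.3749]
 [ 0.      0.      0.      1.    ]] 59.07188857600428
post []
post_head []
roller []
park []
stand []
bore_mouth []
```

View pics/scene0.png

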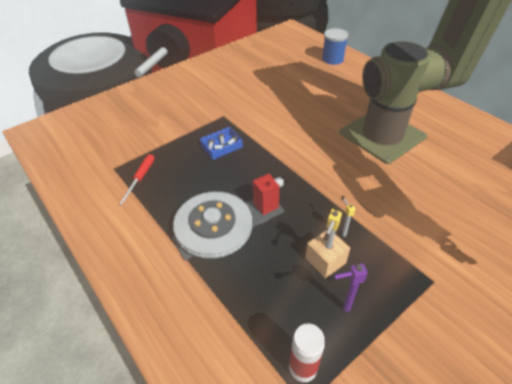

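View pics/side0.png

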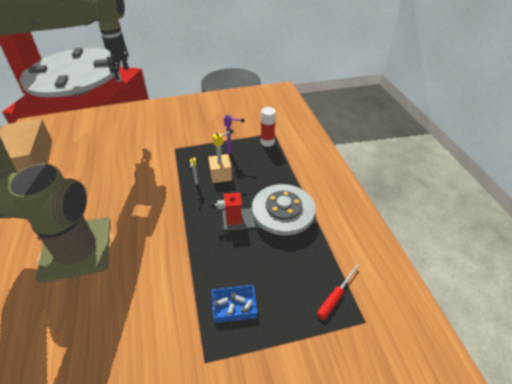

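```bash
python3 - <<'E'
import cv2
a=cv2.imread("pics/scene0.png")[140:340,210:410];b=cv2.imread("pics/side0.png")[100:250,150:350]
cv2.imwrite("pics/sc_crop.png",cv2.resize(a,None,fx=3,fy=3,interpolation=2));cv2.imwrite("pics/si_crop.png",cv2.resize(b,None,fx=4,fy=4,interpolation=2))
E
```

```text
(no output)
```

View pics/sc_crop.png

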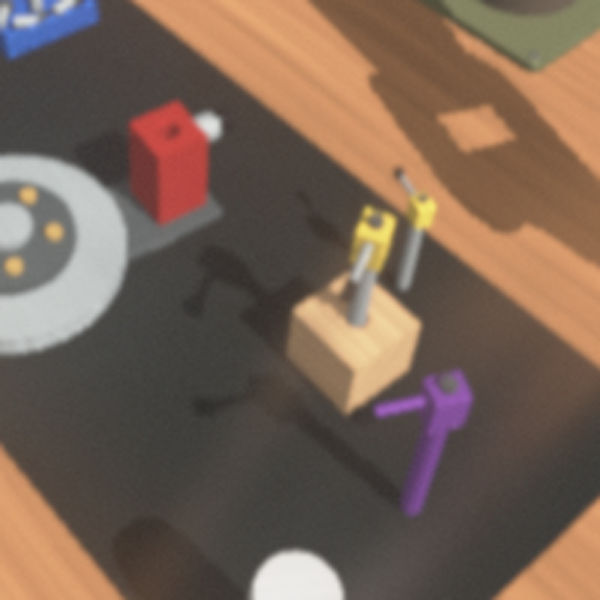

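View pics/si_crop.png

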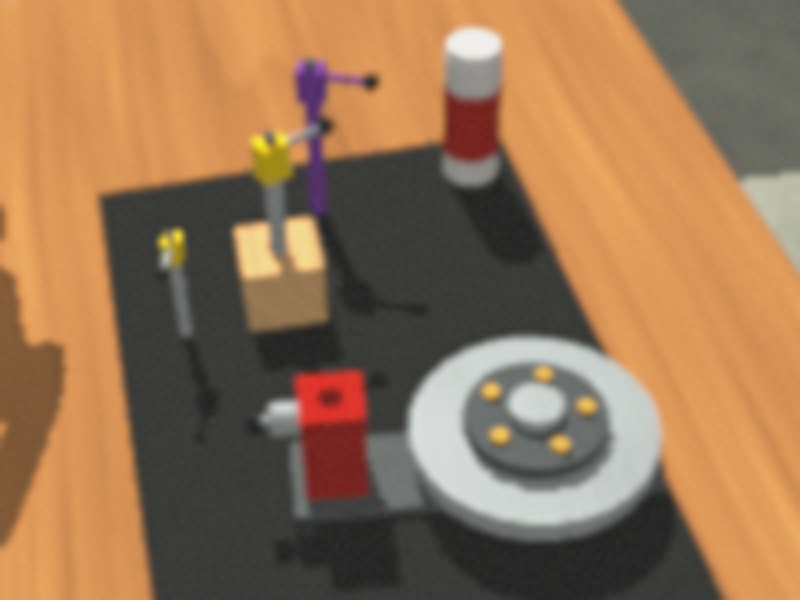

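```bash
python3 - <<'E'
from h import *
import pickle
np.set_printoptions(precision=4,suppress=True)
a=pickle.load(open("scene0.pkl","rb"));b=pickle.load(open("side0.pkl","rb"))
P=lambda n,p,q:print(n,*tri([(a,p),(b,q)]))
P("head",(335.1,221.9),(216.5,140.2));P("roller",(322.2,231.3),(230.9,128.4))
P("mouth",(267,184.9),(232.7,199.4));P("park",(323.1,259.4),(222.7,177.7));P("stand",(263.7,208.9),(233.7,218.5))
for s,p in((a,(267,184.9)),(b,(232.7,199.4))):print("mouth z.1",onz(s,p,.1))
# side/scene bore dark spot
print("dark",onz(a,(210+173/3,140+131/3),.1),onz(b,(150+330/4,100+397/4),.1))
# disc centre hub
print("hub",onz(a,(212,215),.07),onz(b,(284.5,201),.07))
for s,n in((a,"scene"),(b,"side")):
  pass
E
```

```text
head [0.4934 0.2257 0.1549] [np.float64(0.00028518766406799076), np.float64(0.0002851876640680866)]
roller [0.549  0.2393 0.1832] [np.float64(0.0016650053790537148), np.float64(0.0016650053790537177)]
mouth [0.4996 0.0007 0.0934] [np.float64(0.0020693029359560486), np.float64(0.0020693029359559016)]
park [ 0.4979  0.2135 -0.0063] [np.float64(0.0044799207540965075), np.float64(0.004479920754096357)]
stand [ 0.5034 -0.0004  0.0014] [np.float64(0.003043526847685425), np.float64(0.003043526847685288)]
mouth z.1 [0.5015 0.0059 0.1   ]
mouth z.1 [ 0.5004 -0.0069  0.1   ]
dark [0.4974 0.0037 0.1   ] [ 0.4999 -0.0062  0.1   ]
hub [ 0.6565 -0.0239  0.07  ] [ 0.6608 -0.0245  0.07  ]
```

```bash
python3 -m handwheel '[-20,-14,-1,0,0,0,1, -37,-27,-2,0,0,0,1, -39,-28,-2,0,0,0,1, -39,-28,-2,0,0,0,1, -39,-28,-2,0,0,0,1, -39,-28,-2,0,0,0,1, -39,-28,-2,0,0,0,1, -39,-28,-2,0,0,0,1, -39,-28,-2,0,0,0,1, -37,-27,-2,0,0,0,1, -24,-18,-1,0,0,0,1, -15,-10,0,0,0,0,1]'; python3 -m handwheel '[0,0,0,0,0,-5,1, 0,0,0,0,0,-8,1, 0,0,0,0,0,-8,1, 0,0,0,0,0,-6,1,0,0,0,0,0,-4,1,0,0,0,0,0,0,1]'
python3 - <<'E'
from h import *
import pickle
np.set_printoptions(precision=4,suppress=True)
s=bot.snapshot("wrist");cv2.imwrite("pics/w1.png",s["image"]);pickle.dump(s,open("w1.pkl","wb"))
st=bot.state();print(st["position"],st["tool_rot"],st["qpos"],st["wrist_force"])
for l in ["post","post_head","roller","park"]:
        print(l,[(np.round(d["location"],1),round(d["conf"],2)) for d in bot.tip_of(l,s)])
print(onz(s,bot.tip_of("post_head",s)[0]["location"],.162))
E
```

```text
time: 2.25
position: [0.495, 0.22, 0.2708]
tool_rot: [0.0, 0.151, 0.989, 0.0]
wrist_force: [-0.3, 1.2, 0.1]
opening: 0.0851
time: 2.85
position: [0.4936, 0.2221, 0.2704]
tool_rot: [0.0, -0.12, 0.993, 0.0]
wrist_force: [-0.1, 0.4, -0.1]
opening: 0.085
[0.4936 0.2221 0.2704] [ 0.0001 -0.1196  0.9928  0.    ] [ 0.3236 -0.13    1.8697  0.      1.4017 -1.487 ] [ 0.2806 -0.4617  0.8746]
post [(array([254. ,  67.7]), 0.9), (array([331.3, 215.8]), 0.77), (array([252.2, 152.9]), 0.6)]
post_head [(array([252.6, 198.9]), 0.87), (array([245.5,  55.9]), 0.7)]
roller [(array([330.5, 336.9]), 0.83), (array([  0. , 118.6]), 0.7), (array([267.1, 270.2]), 0.68), (array([211.1,  34.7]), 0.68)]
park [(array([257. , 153.5]), 0.77)]
[0.4975 0.2218 0.162 ]
```

View pics/w1.png

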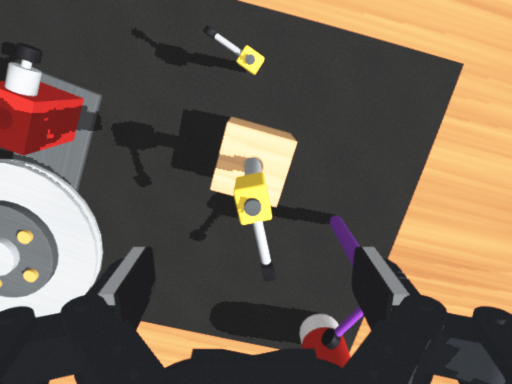

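```bash
python3 - <<'E'
from h import *
import pickle
np.set_printoptions(precision=4,suppress=True)
s=pickle.load(open("w1.pkl","rb"));im=s["image"]
c=im[150:290,200:310];cv2.imwrite("pics/w1c.png",cv2.resize(c,None,fx=5,fy=5,interpolation=cv2.INTER_CUBIC))
for z in(.18,.186):print("cap",onz(s,(252,206.5),z))
print("roller",onz(s,(267.1,270.2),.17))
E
```

```text
cap [0.497  0.2213 0.18  ]
cap [0.495  0.2208 0.186 ]
roller [0.547  0.2451 0.17  ]
```

View pics/w1c.png

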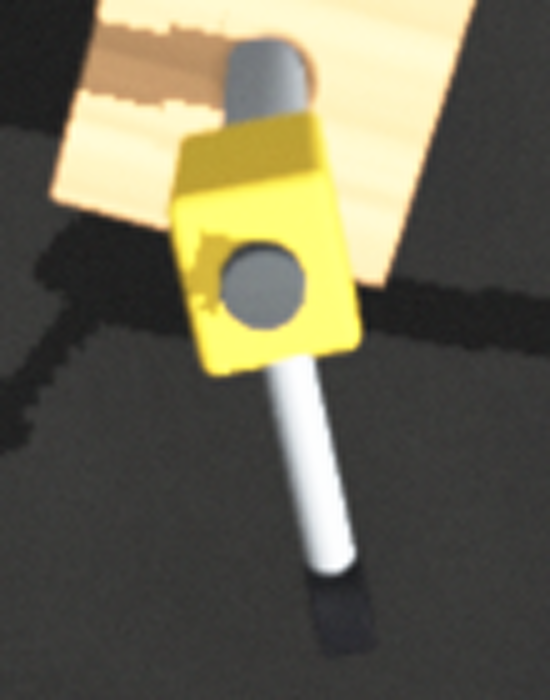

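```bash
python3 - <<'E'
from h import *
import pickle
np.set_printoptions(precision=4,suppress=True)
s=pickle.load(open("w1.pkl","rb"))
q=[onz(s,(200+u/5,150+v/5),.18)[:2] for u,v in((172,205),(325,182),(362,342),(215,377))]
TL,TR,BR,BL=map(np.array,q);print(q)
ang=lambda d:np.degrees(np.arctan2(d[1],d[0]))
print("sizes",np.linalg.norm(TR-TL),np.linalg.norm(BL-TL),"yaw",ang(BL-TL),ang(BR-TR),ang(TR-TL)-90,ang(BR-BL)-90,"c",sum(q)/4)
c=onz(s,(200+263/5,150+285/5),.186);print("cap",c)
r=onz(s,(200+343/5,150+610/5),.17);print("roller",r,ang((r-c)[:2]),np.linalg.norm((r-c)[:2]))
st=bot.state();w,x,y,z=st["tool_rot"];print("tool x yaw",ang((2*x*x-1,2*x*y)))
E
```

```text
[array([0.4892, 0.2074]), array([0.4813, 0.2263]), array([0.5021, 0.2368]), array([0.5118, 0.2186])]
sizes 0.020520124450247923 0.025234020091089774 yaw 26.368080011632188 26.86860523207631 22.719790481720423 28.187460160811824 c [0.4961 0.2223]
cap [0.4952 0.2213 0.186 ]
roller [0.5482 0.2466 0.17  ] 25.527608263586224 0.05869622211558803
tool x yaw -166.2082438302203
```

```bash
python3 - <<'E'
from h import *
import pickle
np.set_printoptions(precision=4,suppress=True)
a=pickle.load(open("scene0.pkl","rb"));b=pickle.load(open("side0.pkl","rb"))
P=lambda n,p,q:print(n,*tri([(a,p),(b,q)]))
P("purple head",(360.3,273.5),(226.3,120.4));P("purp roller",(332.4,279.2),(241.8,121.2));P("small head",(350.7,208.3),(194.8,160.4))
E
```

```text
purple head [0.5478 0.3433 0.1499] [np.float64(0.0013397872332354245), np.float64(0.0013397872332355433)]
purp roller [0.6008 0.3187 0.1533] [np.float64(0.000989312361033803), np.float64(0.000989312361033668)]
small head [0.407  0.1986 0.1082] [np.float64(0.004412475954201696), np.float64(0.004412475954201748)]
```

```bash
python3 -m handwheel '[0,0,0,0,0,-6,0.2, 0,0,0,0,0,-6,0.2, -2,-1,0,0,0,0,0.2, 0,0,10,0,0,0,0.2, 0,0,16,0,0,0,0.2, 0,0,18,0,0,0,0.2, 0,0,18,0,0,0,0.2, 0,0,10,0,0,0,0.2, 0,0,0,0,0,0,0.2]'
python3 - <<'E'
from h import *
import pickle
np.set_printoptions(precision=4,suppress=True)
s=bot.snapshot("wrist");cv2.imwrite("pics/w2.png",s["image"]);pickle.dump(s,open("w2.pkl","wb"))
st=bot.state();print(st["position"],st["tool_rot"],st["qpos"],st["wrist_force"])
for l in ["post_head","roller"]:
        print(l,[(np.round(d["location"],1),round(d["conf"],2)) for d in bot.tip_of(l,s)])
E
```

```text
time: 4.05
position: [0.4943, 0.2216, 0.1952]
tool_rot: [-0.003, -0.223, 0.975, -0.0]
wrist_force: [0.3, 0.8, 0.1]
opening: 0.0512
[0.4952 0.2219 0.1969] [-0.0013 -0.2232  0.9748 -0.0001] [ 0.3223 -0.0726  1.9423 -0.      1.2745 -1.6987] [0.8809 0.2387 0.0874]
post_head [(array([253.7, 242.2]), 0.92), (array([281.8,  52.1]), 0.67), (array([383.2, 378.9]), 0.67)]
roller [(array([249.4, 346.4]), 0.95), (array([238.1,   3.4]), 0.64)]
```

View pics/w2.png

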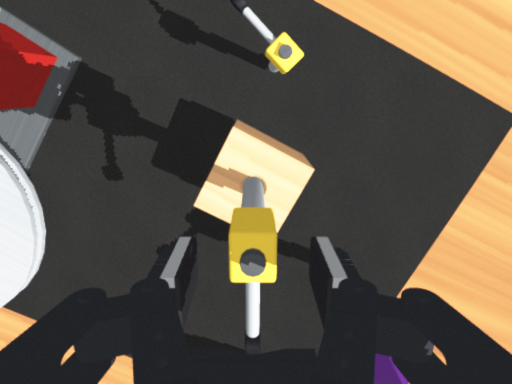

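```bash
python3 -m handwheel '[0,0,9,0,0,0,0.2, 0,0,13,0,0,0,0.2, 0,0,9,0,0,0,0.2, 0,0,4,0,0,0,0.2, 0,0,0,0,0,0,0.2]'
python3 - <<'E'
from h import *
import pickle
np.set_printoptions(precision=4,suppress=True)
s=bot.snapshot("wrist");cv2.imwrite("pics/w3.png",s["image"]);pickle.dump(s,open("w3.pkl","wb"))
st=bot.state();print(st["position"],st["tool_rot"],st["wrist_force"])
E
```

```text
time: 4.7
position: [0.4952, 0.2218, 0.1619]
tool_rot: [-0.001, -0.223, 0.975, -0.0]
wrist_force: [-1.2, 0.1, 0.4]
opening: 0.0512
[0.4956 0.222  0.1627] [-0.0005 -0.2235  0.9747 -0.0001] [0.0163 0.0911 0.6373]
```

View pics/w3.png

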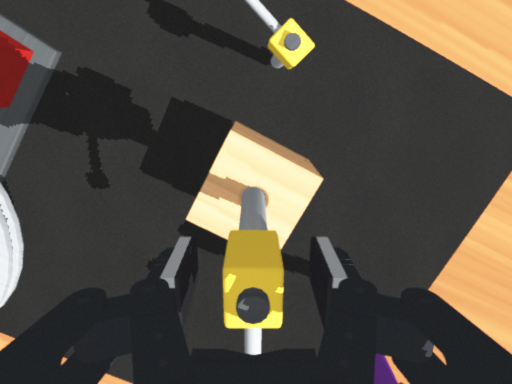

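```bash
python3 -m handwheel '[0,0,0,0,0,0,-0.5, 0,0,0,0,0,0,-1, 0,0,0,0,0,0,-1, 0,0,0,0,0,0,-1, 0,0,0,0,0,0,-1, 0,0,0,0,0,0,-1]'; python3 -c "
from h import *
np.set_printoptions(precision=4,suppress=True)
st=bot.state();print(st['position'],st['tool_rot'],st['wrist_force'],st['wrist_torque'],st['opening'])"
python3 -m handwheel '[0,0,-3,0,0,0,-1, 0,0,-6,0,0,0,-1, 0,0,-9,0,0,0,-1, 0,0,-12,0,0,0,-1, 0,0,-16,0,0,0,-1, 0,0,-18,0,0,0,-1, 0,0,-18,0,0,0,-1, 0,0,-16,0,0,0,-1, 0,0,-10,0,0,0,-1, 0,0,-4,0,0,0,-1, 0,0,0,0,0,0,-1]'
python3 - <<'E'
from h import *
import pickle
np.set_printoptions(precision=4,suppress=True)
st=bot.state();print(st["position"],st["tool_rot"],st["wrist_force"],st['wrist_torque'],st["opening"])
for n in ["scene","side","wrist"]:
    s=bot.snapshot(n);cv2.imwrite(f"pics/{n}4.png",s["image"]);pickle.dump(s,open(f"{n}4.pkl","wb"))
    for l in ["post","post_head","roller"]:
        print(n,l,[(np.round(d["location"],1),round(d["conf"],2)) for d in bot.tip_of(l,s)])
    if n!="wrist":
        u,v=proj(s,st["position"]-[0,0,.08])[0].astype(int)
        cv2.imwrite(f"pics/{n}4c.png",cv2.resize(s["image"][max(0,v-60):v+60,max(0,u-70):u+70],None,fx=5,fy=5,interpolation=2));print(u,v)
E
```

```text
time: 5.35
position: [0.4963, 0.2222, 0.164]
tool_rot: [0.001, -0.223, 0.975, 0.0]
wrist_force: [0.6, -1.4, 5.2]
opening: 0.0213
[0.4963 0.2222 0.164 ] [ 0.0006 -0.2235  0.9747  0.    ] [ 0.6279 -1.3746  5.2441] [-0.1179  0.0068 -0.0122] 0.021307108687404364
time: 6.45
position: [0.4959, 0.2221, 0.2759]
tool_rot: [0.0, -0.223, 0.975, 0.0]
wrist_force: [0.4, -0.4, -3.3]
opening: 0.0211
[0.4959 0.2221 0.2759] [ 0.0003 -0.2234  0.9747  0.    ] [ 0.3876 -0.4036 -3.2745] [0.0583 0.0445 0.0144] 0.021091682133312178
scene post [(array([344.4, 307.8]), 0.74), (array([331.4, 225.8]), 0.71), (array([344. , 236.6]), 0.55)]
scene post_head [(array([339.4, 186.7]), 0.96), (array([356.2, 276.3]), 0.86), (array([350.4, 210.6]), 0.49)]
scene roller [(array([332.1, 199.5]), 0.89), (array([329.4, 278. ]), 0.6), (array([340.2, 198.6]), 0.51)]
335 209
side post [(array([195.1, 181.9]), 0.67), (array([217.5, 152.6]), 0.66), (array([230. , 153.8]), 0.48)]
side post_head [(array([227.3, 120.1]), 0.66), (array([211.3, 112.6]), 0.64), (array([193.2, 161.8]), 0.56)]
side roller [(array([241. , 119.7]), 0.65), (array([191. , 165.4]), 0.49)]
216 130
wrist post [(array([272.5,  65.5]), 0.89), (array([254.7, 177.1]), 0.62), (array([318.1, 228.2]), 0.6)]
wrist post_head [(array([270.9,  59.7]), 0.87), (array([253.9, 270.2]), 0.63), (array([351. , 300.9]), 0.59)]
wrist roller [(array([240.9,  25.1]), 0.81)]
```

View pics/scene4c.png

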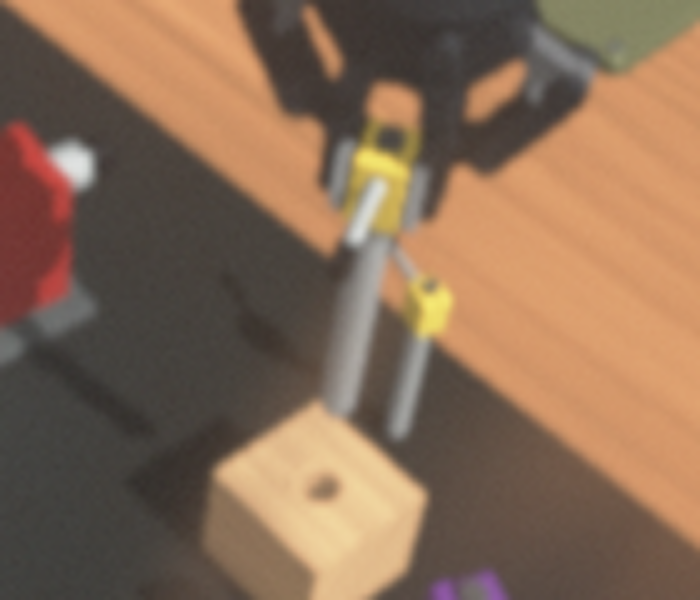

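View pics/side4c.png

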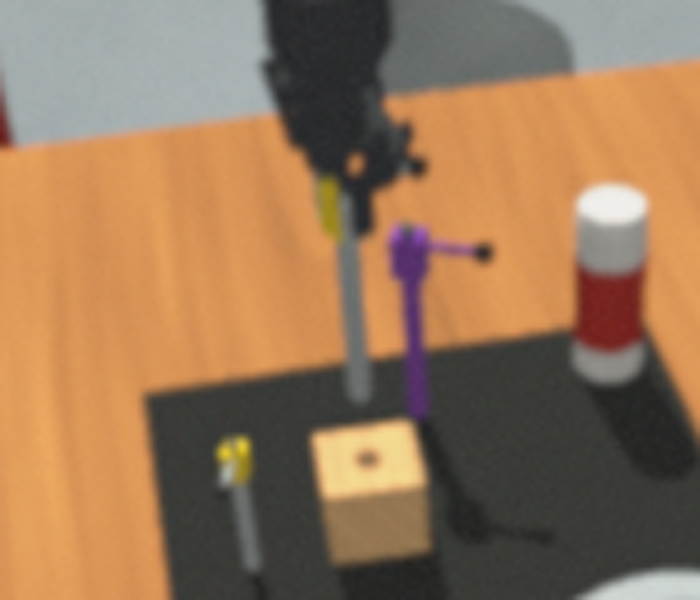

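View pics/wrist4.png

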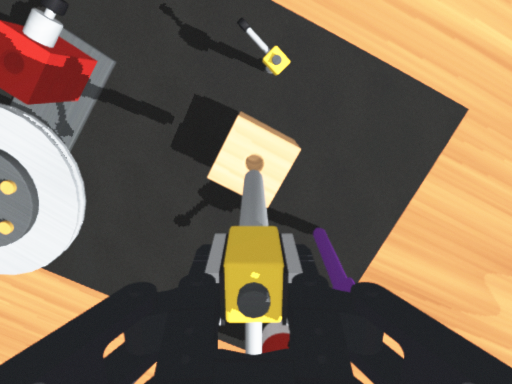

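```bash
cat > ov.py <<'E'
from h import *
import pickle,sys
from scipy.spatial.transform import Rotation as R
np.set_printoptions(precision=4,suppress=True)
def ov(tag,pos,q,tilt=(0,0),L=.153,crop=None):
    Rt=R.from_quat([q[1],q[2],q[3],q[0]]).as_matrix()
    Rp=Rt@R.from_euler("xy",tilt,degrees=True).as_matrix()
    for n in ["scene","side","wrist"]:
        s=pickle.load(open(f"{n}{tag}.pkl","rb"));im=s["image"].copy()
        f=4;big=cv2.resize(im,None,fx=f,fy=f,interpolation=2)
        th=np.linspace(0,2*np.pi,30)
        def dr(P,c):
            p=proj(s,[pos+Rp@x for x in P]);cv2.polylines(big,[np.int32((p+.5)*f-.5)],False,c,1)
        for side in(-1,1):
            dr([[.008*side,0,.018],[.008*side,0,L-.008]],(0,255,0));dr([[0,.008*side,.018],[0,.008*side,L-.008]],(255,255,0))
        dr([[.005*np.cos(t),.005*np.sin(t),L] for t in th],(0,0,255))
        dr([[.008*np.cos(t),.008*np.sin(t),L-.008] for t in th],(0,0,255))
        c=proj(s,pos+Rp@np.array([0,0,.09]))[0]*f
        x0=int(max(0,c[0]-300));y0=int(max(0,c[1]-250))
        cv2.imwrite(f"pics/ov_{n}{tag}.png",big[y0:y0+500,x0:x0+600])
if __name__=="__main__":
    st=bot.state();ov(sys.argv[1],st["position"],st["tool_rot"])
E
python3 ov.py 4; python3 -c "
import cv2,numpy as np
cv2.imwrite('pics/ov4.png',np.hstack([cv2.resize(cv2.imread(f'pics/ov_{n}4.png')[:, :][0:500,150:450],None,fx=.88,fy=1.0) for n in ['scene','side','wrist']]))"
```

```text
(no output)
```

View pics/ov4.png

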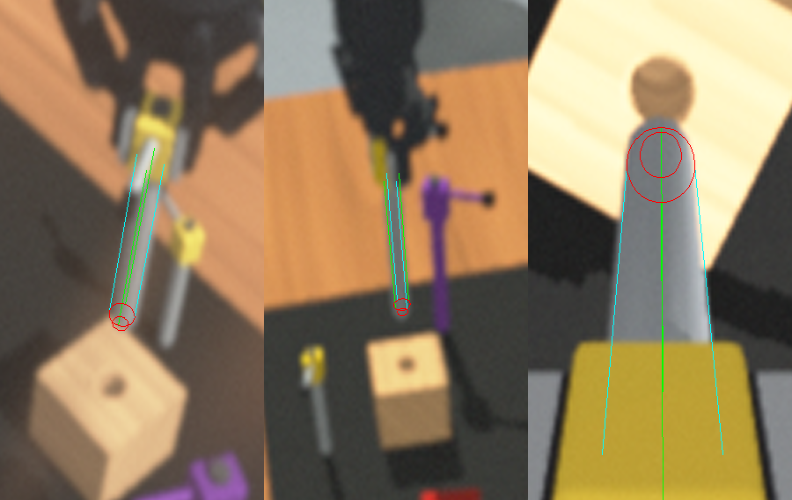

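```bash
python3 -m handwheel '[0,0,0,0,0,4,-1, 0,0,0,0,0,7,-1, 0,0,0,0,0,8,-1, 0,0,0,0,0,8,-1, 0,0,0,0,0,5.5,-1, 0,0,0,0,0,2,-1, 0,0,0,0,0,0,-1]'
python3 -m handwheel '[-1.5,-8,0,0,0,0,-1, -3,-17,0,0,0,0,-1, -4,-24,0,0,0,0,-1, -5,-27,0,0,0,0,-1, -5,-29,0,0,0,0,-1, -5,-29,0,0,0,0,-1, -5,-27,0,0,0,0,-1, -4,-22,0,0,0,0,-1, -2.5,-17,0,0,0,0,-1, -1.5,-12,0,0,0,0,-1, -1,-7,0,0,0,0,-1, 0,0,0,0,0,0,-1]'
cat > snap.py <<'E'
from h import *
import pickle,sys
np.set_printoptions(precision=4,suppress=True)
t=sys.argv[1];cams=sys.argv[2:] or ["scene","side","wrist"]
st=bot.state();print(st["time"],st["position"],st["tool_rot"],st["wrist_force"],st['wrist_torque'],st["opening"])
for n in cams:
    s=bot.snapshot(n);cv2.imwrite(f"pics/{n}{t}.png",s["image"]);pickle.dump(s,open(f"{n}{t}.pkl","wb"))
    for l in ["post","post_head","bore_mouth"]:
        print(n,l,[(np.round(d["location"],1),round(d["conf"],2)) for d in bot.tip_of(l,s)])
E
python3 snap.py 5;python3 ov.py 5
```

```text
time: 7.75
position: [0.4959, 0.2221, 0.2754]
tool_rot: [0.0, 0.076, 0.997, 0.0]
wrist_force: [0.0, 0.3, -3.2]
opening: 0.0213
time: 8.95
position: [0.4999, -0.0007, 0.2754]
tool_rot: [0.0, 0.076, 0.997, 0.0]
wrist_force: [-0.4, 0.2, -3.2]
opening: 0.021
8.95 [ 0.4999 -0.0007  0.2754] [0.     0.0761 0.9971 0.    ] [-0.351   0.186  -3.1628] [ 0.0409 -0.0089 -0.0235] 0.021002132064026135
scene post [(array([266.6, 176.3]), 0.67), (array([323.6, 261. ]), 0.66), (array([344.5, 308.5]), 0.58), (array([342.5, 233.5]), 0.54)]
scene post_head [(array([264.3, 134.5]), 0.86), (array([349.3, 209.7]), 0.54)]
scene bore_mouth [(array([265.4, 182.5]), 0.86)]
side post [(array([231.5, 194. ]), 0.72), (array([196.4, 177.7]), 0.59)]
side post_head [(array([227.9, 156. ]), 0.83), (array([192.8, 159.3]), 0.51)]
side bore_mouth [(array([231.3, 201.4]), 0.6), (array([233.1, 217.7]), 0.35)]
wrist post [(array([252.8, 172.9]), 0.88), (array([417.7,  38.3]), 0.64)]
wrist post_head [(array([472.3,  20.2]), 0.73), (array([255.9, 270.9]), 0.66)]
wrist bore_mouth [(array([244.4, 170.5]), 0.84)]
```

View pics/wrist5.png

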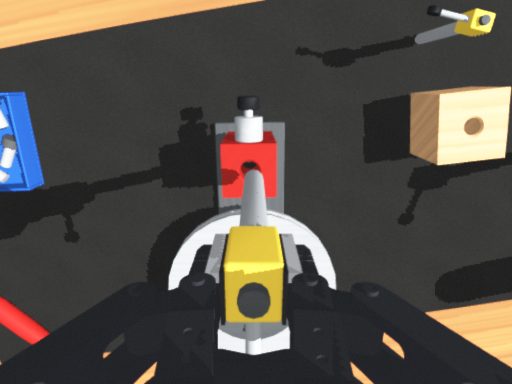

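View pics/ov_scene5.png

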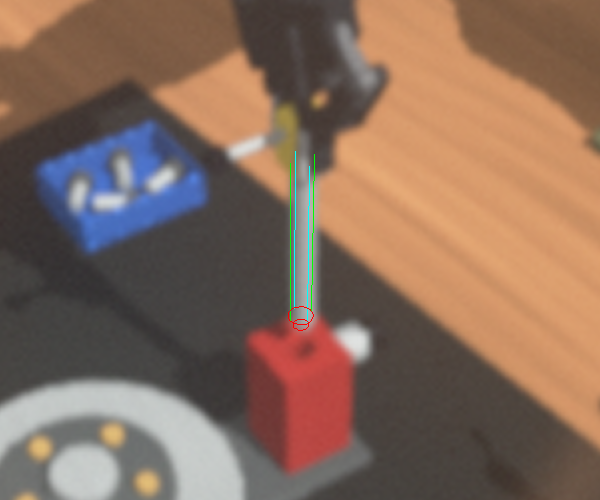

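View pics/ov_side5.png

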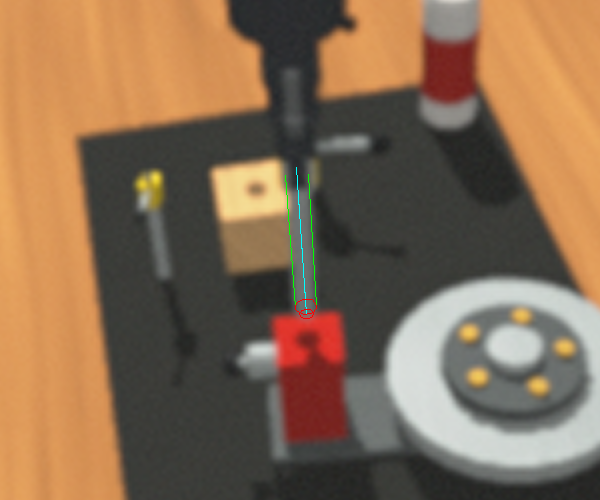

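View pics/ov_wrist5.png

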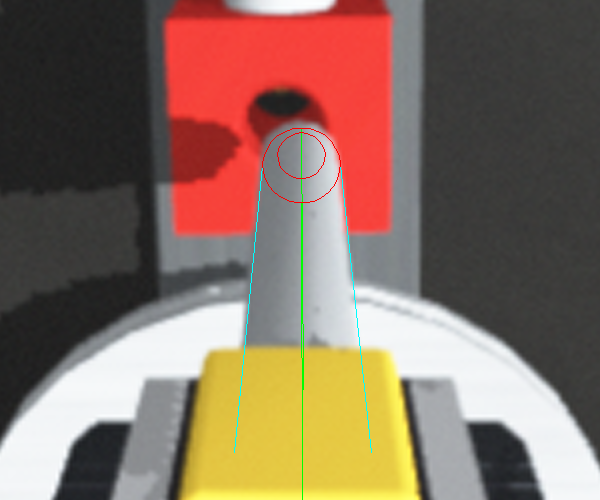

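```bash
python3 - <<'E'
from h import *
import pickle
a,b,w=[pickle.load(open(f"{n}5.pkl","rb")) for n in("scene","side","wrist")]
def crop(s,n,x,y,wd,ht,f):
    cv2.imwrite(f"pics/{n}.png",cv2.resize(s["image"][y:y+ht,x:x+wd],None,fx=f,fy=f,interpolation=cv2.INTER_CUBIC))
crop(a,"z_scene5",240,140,60,60,10);crop(b,"z_side5",205,160,60,60,10);crop(w,"z_wrist5",212,125,75,80,7)
E
```

```text
(no output)
```

View pics/z_scene5.png

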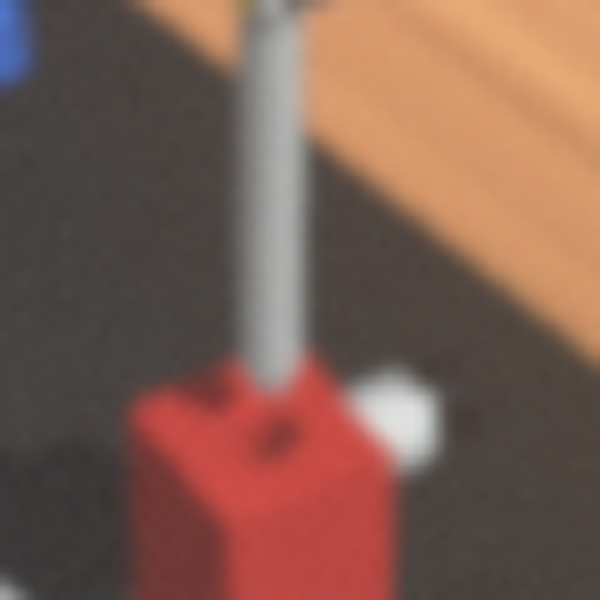

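View pics/z_side5.png

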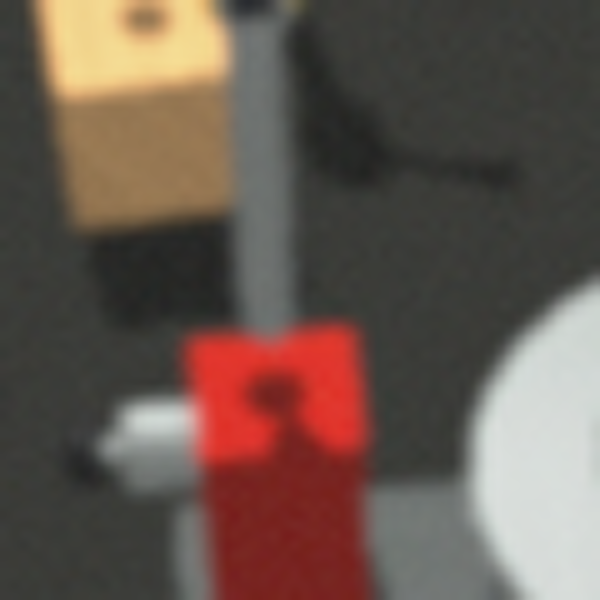

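View pics/z_wrist5.png

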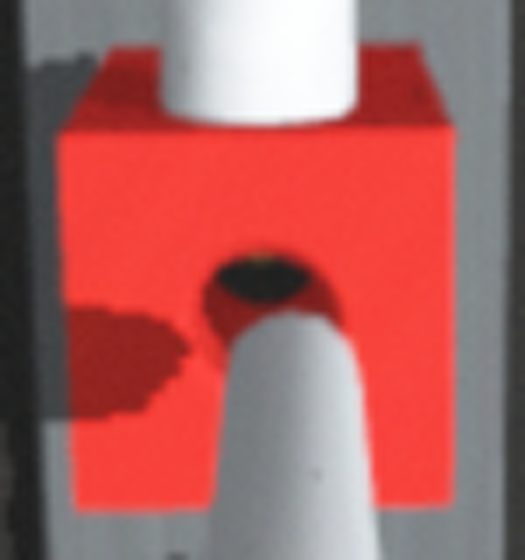

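```bash
cat > fit5.py <<'E'
from h import *
import pickle
from scipy.optimize import least_squares
np.set_printoptions(precision=4,suppress=True)
w=pickle.load(open("wrist5.pkl","rb"))
im=np.array([(60,132),(453,127),(453,508),(78,510)],float);im=(im+.5)/7-.5+[212,125]
# image up = -x(robot side), right=+y
loc=np.array([(-.025,-.025),(-.025,.025),(.025,.025),(.025,-.025)])
def model(p,z=.1):
    c,s=np.cos(p[2]),np.sin(p[2]);X=loc@np.array([[c,s],[-s,c]])+p[:2]
    return np.c_[X,np.full(4,p[3] if len(p)>3 else z)]
for p0 in([.5,0,-.15],[.5,0,-.15,.1]):
    r=least_squares(lambda p:(proj(w,model(p))-im).ravel(),p0)
    print(r.x[:2],np.degrees(r.x[2]),r.x[3:],r.fun)
p=r.x if 0 else least_squares(lambda p:(proj(w,model(p))-im).ravel(),[.5,0,-.15]).x
st=bot.state();pos=st["position"]
x0,y0,f=212,125,7
big=cv2.resize(w["image"][y0:y0+80,x0:x0+75],None,fx=f,fy=f,interpolation=cv2.INTER_CUBIC)
th=np.linspace(0,2*np.pi,60)
def dr(P,c):cv2.polylines(big,[np.int32(((proj(w,P)-[x0,y0])+.5)*f-.5)],False,c,1)
dr([[p[0]+.011*np.cos(t),p[1]+.011*np.sin(t),.1] for t in th],(255,255,0))
dr([[p[0]+.009*np.cos(t),p[1]+.009*np.sin(t),.098] for t in th],(0,255,0))
fx=pos+[0,0,-.153]
dr([[fx[0]+.005*np.cos(t),fx[1]+.005*np.sin(t),fx[2]] for t in th],(255,0,0))
dr([[fx[0]+.008*np.cos(t),fx[1]+.008*np.sin(t),fx[2]+.008] for t in th],(255,0,0))
cv2.imwrite("pics/fit5.png",big)
E
python3 fit5.py
```

```text
[ 0.4985 -0.0044] -7.7930556794041 [] [ 0.0889  0.3982  0.1808  0.286  -0.0689 -0.5981 -0.2133 -0.1452]
[ 0.4981 -0.0043] -7.793031602599827 [0.1016] [-0.0693  0.2664  0.3334  0.1494  0.0754 -0.4458 -0.3524  0.0109]
```

View pics/fit5.png

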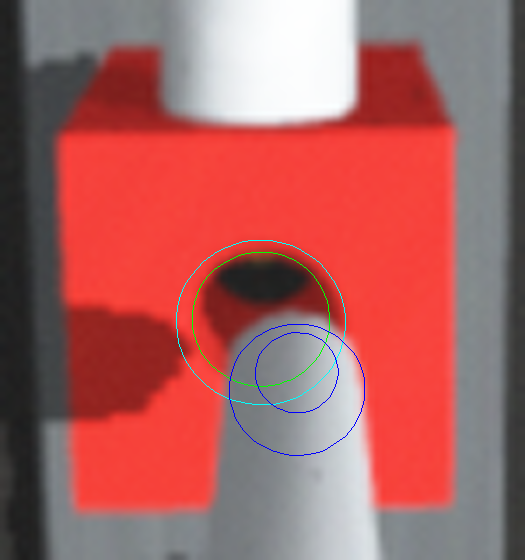

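```bash
python3 - <<'E'
from h import *
import pickle
np.set_printoptions(precision=1,suppress=True)
a,b=[pickle.load(open(f"{n}5.pkl","rb")) for n in("scene","side")]
for s,o in((a,[240,140]),(b,[205,160])):
    P=lambda X:((proj(s,X)-o)+.5)*10-.5
    m=[.4985,-.0044,.1]
    print("mouth",P([m]),"foot",P([[.4985,-.001,.1224],[.4985,-.001,.25]]),"corners",P([[m[0]+i*.025*np.cos(.136)+j*.025*np.sin(.136),m[1]-i*.025*np.sin(.136)+j*.025*np.cos(.136),.1] for i,j in((-1,-1),(-1,1),(1,1),(1,-1))]))
E
```

```text
mouth [[257.9 425.9]] foot [[266.9 372.2]
 [270.7 -17.1]] corners [[287.6 332.8]
 [391.5 448.3]
 [226.7 523.4]
 [125.9 403.8]]
mouth [[273.8 393.7]] foot [[268.1 334.1]
 [245.7   7. ]] corners [[195.3 460.6]
 [187.9 341.6]
 [349.7 329.2]
 [362.4 447.4]]
```

```bash
cat > rod.py <<'E'
# fit rod edges in scene/side: subpixel gradient along image rows near predicted axis
from h import *
import pickle,sys
np.set_printoptions(precision=2,suppress=True)
def run(tag,pos,zr):
    for n in("scene","side"):
        s=pickle.load(open(f"{n}{tag}.pkl","rb"));g=cv2.GaussianBlur(s["image"],(0,0),.7).astype(float)
        out=[]
        for z in np.linspace(*zr,9):
            u,v=proj(s,[[pos[0],pos[1],z]])[0]
            us=np.arange(u-7,u+7,.1)
            row=np.stack([cv2.remap(g[...,c].astype(np.float32),us[None].astype(np.float32),np.full((1,len(us)),v,np.float32),cv2.INTER_CUBIC)[0] for c in range(3)],1)
            d=np.linalg.norm(np.gradient(row,.1,axis=0),axis=1)
            m=len(us)//2
            l=us[np.argmax(d[:m])];r=us[m+np.argmax(d[m:])]
            out.append((z,(l+r)/2-u,r-l))
        out=np.array(out);print(n);print(out.T)
        k=np.polyfit(out[:,0],out[:,1],1);sc=abs(K(s)[0,0])/np.linalg.norm(np.array(s["cam_to_world"])[:3,3]-[pos[0],pos[1],.2])
        print("slope deg",np.degrees(np.arctan(k[0]/sc)),"offset mm at foot",np.polyval(k,zr[0])/sc*1000, "px/m",sc)
if __name__=="__main__":
    st=bot.state();z=st["position"][2];run(sys.argv[1],st["position"],(z-.14,z-.035))
E
python3 rod.py 5
```

```text
scene
[[0.14 0.15 0.16 0.17 0.19 0.2  0.21 0.23 0.24]
 [0.8  0.7  0.7  0.7  0.7  0.8  0.6  1.6  0.  ]
 [6.   6.   6.   5.8  6.   6.   6.   4.   7.  ]]
slope deg -0.10535067799981733 offset mm at foot 1.8662990465567348 px/m 414.36731951499274
side
[[ 0.14  0.15  0.16  0.17  0.19  0.2   0.21  0.23  0.24]
 [-0.5  -0.3  -0.6  -0.    0.3  -0.3  -0.1   0.1   0.3 ]
 [ 6.    6.    5.    6.    6.    6.    6.    5.8   6.  ]]
slope deg 1.0569242365230382 offset mm at foot -1.3167450585249436 px/m 351.03395241929985
```

```bash
python3 -m handwheel '[0.5,-1.9,0,0,-0.3,-0.6,-1, 0.4,-1.9,0,0,-0.3,-0.6,-1, 0,0,3,0,0,0,-1, 0,0,4,0,0,0,-1, 0,0,3,0,0,0,-1, 0,0,2,0,0,0,-1, 0,0,0,0,0,0,-1, 0,0,0,0,0,0,-1]'; python3 snap.py 6; python3 rod.py 6; sed 's/wrist5/wrist6/;s/fit5/fit6/' fit5.py > fit6.py; python3 fit6.py
```

```text
time: 10.35
position: [0.4986, -0.0037, 0.2633]
tool_rot: [0.005, 0.065, 0.998, -0.0]
wrist_force: [0.2, 0.2, -3.3]
opening: 0.0213
10.35 [ 0.4986 -0.0037  0.2633] [ 0.0052  0.0652  0.9979 -0.0004] [ 0.178   0.2416 -3.2526] [0.0272 0.0618 0.0076] 0.02127663006871035
scene post [(array([265.2, 178.1]), 0.92), (array([343.7, 308.7]), 0.87), (array([341.9, 234.7]), 0.66)]
scene post_head [(array([349.6, 209.3]), 0.75), (array([356.1, 274.7]), 0.69), (array([264.4, 135.5]), 0.66)]
scene bore_mouth [(array([266.8, 182.6]), 0.89)]
side post [(array([232.2, 198. ]), 0.77), (array([337.9, 292.2]), 0.59), (array([197.3, 180.7]), 0.51)]
side post_head [(array([227. , 155.2]), 0.79), (array([194.9, 159.6]), 0.46)]
side bore_mouth [(array([231.8, 203. ]), 0.81)]
wrist post [(array([429.8,  41. ]), 0.77), (array([254.3, 177.1]), 0.57)]
wrist post_head [(array([252.3, 272.8]), 0.94), (array([489.4,  20.3]), 0.79)]
wrist bore_mouth [(array([251.1, 172.1]), 0.7)]
scene
[[ 0.12  0.14  0.15  0.16  0.18  0.19  0.2   0.22  0.23]
 [ 0.4   0.4   0.4   0.4   0.35  0.3   0.8   0.8  -1.8 ]
 [ 5.8   6.    6.    6.    6.1   6.    5.    5.   10.  ]]
slope deg -1.2149496646865041 offset mm at foot 1.664755139136403 px/m 413.1405043364579
side
[[ 0.12  0.14  0.15  0.16  0.18  0.19  0.2   0.22  0.23]
 [ 0.45  0.3  -0.1   0.1   0.4   0.55  0.3  -0.    0.8 ]
 [ 5.9   5.    6.    6.    6.    5.9   7.    6.    7.  ]]
slope deg 0.3616322072182589 offset mm at foot 0.5522786947723144 px/m 352.0766712251942
[ 0.4963 -0.0082] -6.643724847147622 [] [-1.1479 -0.535   1.3688 -0.6786  1.0109  0.497  -1.2473  0.9703]
[ 0.4987 -0.0087] -6.643888849631193 [0.0901] [-0.1321  0.3012  0.3894  0.1878  0.0888 -0.4809 -0.3593 -0.0314]
```

View pics/fit6.png

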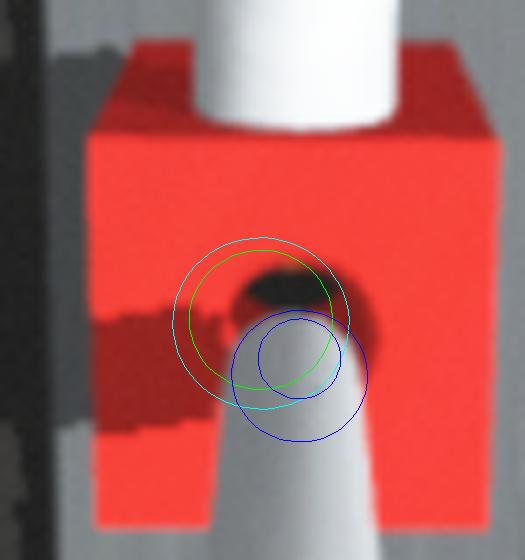

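```bash
sed -i 's/^im=np.array(.*,float);/im=np.array([(88,137),(499,140),(488,526),(95,528)],float);/' fit6.py; python3 fit6.py
```

```text
[ 0.4985 -0.0046] -7.6677363252215835 [] [ 0.0217  0.1717 -0.1175 -0.0632 -0.1468  0.1681  0.2479 -0.3019]
[ 0.4982 -0.0045] -7.66776561836083 [0.101] [-0.0804  0.0843 -0.0149 -0.1499 -0.0544  0.2697  0.1549 -0.2009]
```

View pics/fit6.png

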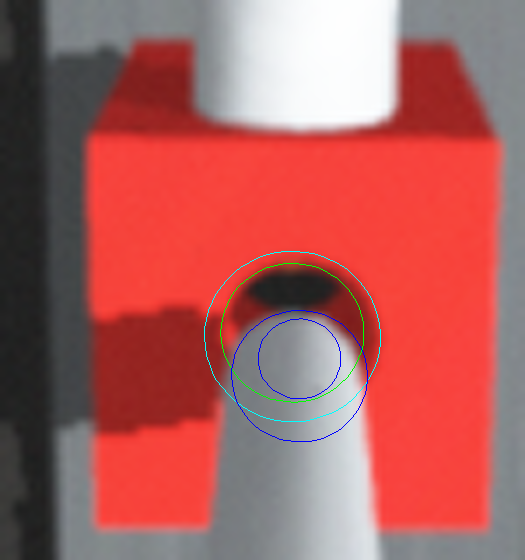

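```bash
python3 -m handwheel '[0,-0.3,2,0,0,0,-1, 0.05,0,4,0,0,0,-1, 0.05,0,4,0,0,0,-1, 0.05,0,4,0,0,0,-1, 0.05,0,3,0,0,0,-1, 0,0,1,0,0,0,-1, 0,0,0,0,0,0,-1, 0,0,0,0,0,0,-1]'; python3 snap.py 7
```

```text
time: 11.75
position: [0.4987, -0.004, 0.2455]
tool_rot: [0.005, 0.065, 0.998, -0.0]
wrist_force: [0.5, 0.4, -3.6]
opening: 0.0214
11.75 [ 0.4987 -0.004   0.2455] [ 0.0054  0.0652  0.9979 -0.0004] [ 0.5023  0.3753 -3.6268] [ 0.0352 -0.0399 -0.0364] 0.02139798909937714
scene post [(array([343.6, 308.2]), 0.66), (array([265.6, 183.8]), 0.56), (array([341.9, 235.5]), 0.54)]
scene post_head [(array([359.3, 273.3]), 0.78), (array([265.9, 143. ]), 0.64), (array([348.5, 211.2]), 0.58)]
scene bore_mouth [(array([265.3, 184.1]), 0.63)]
side post [(array([232.1, 201.2]), 0.72), (array([232.9, 305.1]), 0.57), (array([197. , 178.9]), 0.46)]
side post_head [(array([225.7, 164.3]), 0.49)]
side bore_mouth [(array([233.5, 200.2]), 0.59)]
wrist post [(array([440.6,  37.6]), 0.81), (array([253.3, 176. ]), 0.63)]
wrist post_head [(array([254.4, 273.6]), 0.92), (array([505.5,  19.5]), 0.92)]
wrist bore_mouth [(array([250.9, 179. ]), 0.76)]
```

View pics/wrist7.png

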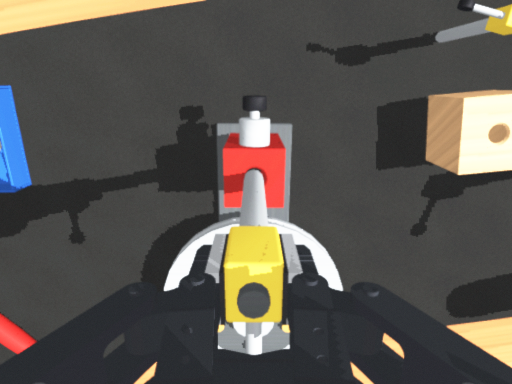

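View pics/side7.png

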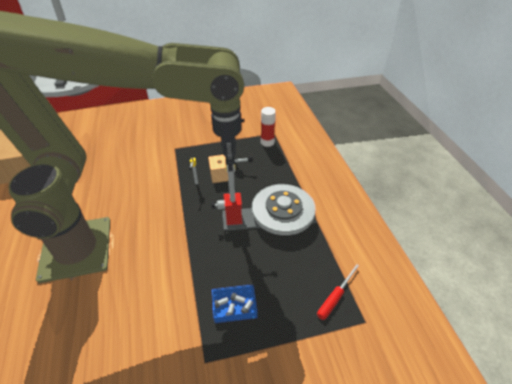

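```bash
python3 -m handwheel '[0.02,0,2,0,0,0,-1, 0.02,0,2,0,0,0,-1, 0.02,0,2,0,0,0,-1, 0.02,0,2,0,0,0,-1, 0.02,0,1,0,0,0,-1, 0,0,0,0,0,0,-1, 0,0,0,0,0,0,-1]';python3 -m handwheel '[0.02,0,1,0,0,0,-1, 0.02,0,1,0,0,0,-1, 0,0,0,0,0,0,-1]';python3 -m handwheel '[0.02,0,1,0,0,0,-1, 0.02,0,1,0,0,0,-1, 0,0,0,0,0,0,-1]'
```

```text
time: 13.05
position: [0.4985, -0.004, 0.2363]
tool_rot: [0.005, 0.065, 0.998, -0.0]
wrist_force: [-0.3, 0.3, -3.0]
opening: 0.0216
time: 13.35
position: [0.4987, -0.004, 0.2343]
tool_rot: [0.005, 0.065, 0.998, -0.0]
wrist_force: [0.1, 0.2, -3.3]
opening: 0.0214
time: 13.65
position: [0.4988, -0.004, 0.2326]
tool_rot: [0.006, 0.065, 0.998, -0.0]
wrist_force: [2.0, -0.1, -2.9]
opening: 0.0214
```

```bash
for i in 1; do :; done; python3 -m handwheel '[0.02,0,1,0,0,0,-1, 0.02,0,1,0,0,0,-1, 0,0,0,0,0,0,-1]';python3 -m handwheel '[0.02,0,1,0,0,0,-1, 0.02,0,1,0,0,0,-1, 0,0,0,0,0,0,-1]';python3 -m handwheel '[0.02,0,1,0,0,0,-1, 0.02,0,1,0,0,0,-1, 0,0,0,0,0,0,-1]'
```

```text
time: 13.95
position: [0.4989, -0.004, 0.2311]
tool_rot: [0.006, 0.065, 0.998, -0.0]
wrist_force: [1.4, 0.1, 0.5]
opening: 0.0211
time: 14.25
position: [0.4989, -0.004, 0.2288]
tool_rot: [0.006, 0.065, 0.998, -0.0]
wrist_force: [2.2, 0.5, 2.0]
opening: 0.0212
time: 14.55
position: [0.4986, -0.0039, 0.2258]
tool_rot: [0.006, 0.065, 0.998, -0.0]
wrist_force: [1.6, 0.1, -1.4]
opening: 0.0214
```

```bash
python3 -m handwheel '[0.02,0,1,0,0,0,-1, 0.02,0,1,0,0,0,-1, 0,0,0,0,0,0,-1]';python3 -m handwheel '[0.02,0,1,0,0,0,-1, 0.02,0,1,0,0,0,-1, 0,0,0,0,0,0,-1]';python3 -m handwheel '[0.02,0,1,0,0,0,-1, 0.02,0,1,0,0,0,-1, 0,0,0,0,0,0,-1]';python3 snap.py 8 side wrist
```

```text
time: 14.85
position: [0.4988, -0.0039, 0.2249]
tool_rot: [0.006, 0.065, 0.998, -0.0]
wrist_force: [1.7, 0.9, 5.0]
opening: 0.0211
time: 15.15
position: [0.4989, -0.0039, 0.2237]
tool_rot: [0.006, 0.065, 0.998, -0.0]
wrist_force: [1.9, 0.6, 6.6]
opening: 0.021
time: 15.45
position: [0.4989, -0.0039, 0.2217]
tool_rot: [0.006, 0.065, 0.998, -0.0]
wrist_force: [2.5, 1.1, 7.0]
opening: 0.0211
15.45 [ 0.4989 -0.0039  0.2217] [ 0.0061  0.0652  0.9979 -0.0003] [2.5431 1.068  7.0034] [ 0.3896 -0.5448  0.0009] 0.021068463579445012
side post [(array([234. , 207.3]), 0.7), (array([194.7, 180.7]), 0.68)]
side post_head [(array([227.5, 166.3]), 0.71), (array([194.7, 158.2]), 0.47)]
side bore_mouth [(array([234.7, 201.1]), 0.75)]
wrist post [(array([454. ,  34.8]), 0.84), (array([252.4, 178.5]), 0.7)]
wrist post_head [(array([252.4, 159.5]), 0.38)]
wrist bore_mouth [(array([253.2, 184.2]), 0.82)]
```

View pics/wrist8.png

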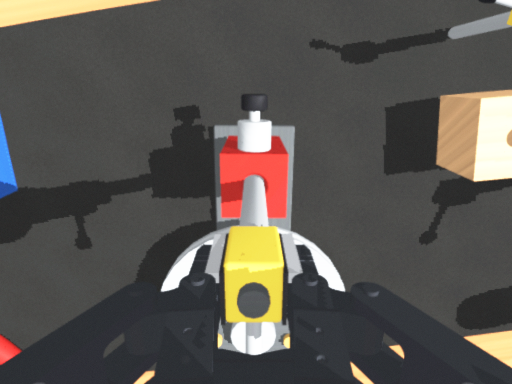

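```bash
python3 -m handwheel '[0.02,0,1,0,0,0,-1, 0.02,0,1,0,0,0,-1, 0,0,0,0,0,0,-1]';python3 -m handwheel '[0.02,0,1,0,0,0,-1, 0.02,0,1,0,0,0,-1, 0,0,0,0,0,0,-1]'
```

```text
time: 16.15
position: [0.4989, -0.0039, 0.2197]
tool_rot: [0.006, 0.065, 0.998, -0.0]
wrist_force: [0.5, 0.9, 6.5]
opening: 0.0211
time: 16.45
position: [0.4989, -0.0039, 0.2177]
tool_rot: [0.006, 0.065, 0.998, -0.0]
wrist_force: [1.2, 0.4, 6.9]
opening: 0.021
```

```bash
python3 -m handwheel '[0.02,0,1,0,0,0,-1, 0.02,0,1,0,0,0,-1, 0,0,0,0,0,0,-1]'; python3 -m handwheel '[0,0,0,0,0,0,-1]'
```

```text
time: 16.75
position: [0.4989, -0.0039, 0.2158]
tool_rot: [0.006, 0.065, 0.998, -0.0]
wrist_force: [1.6, 2.0, 7.2]
opening: 0.0213
time: 16.85
position: [0.4989, -0.0039, 0.2156]
tool_rot: [0.006, 0.065, 0.998, -0.0]
wrist_force: [1.4, 0.9, 6.0]
opening: 0.0211
```

```bash
python3 -m handwheel '[0.01,0,1,0,0,0,-1, 0,0,0,0,0,0,-1]'|grep -E "pos|force"; python3 -m handwheel '[0.01,0,1,0,0,0,-1, 0,0,0,0,0,0,-1]'|grep -E "pos|force"; python3 -m handwheel '[0.01,0,1,0,0,0,-1, 0,0,0,0,0,0,-1]'|grep -E "pos|force"
```

```text
position: [0.4989, -0.004, 0.2147]
wrist_force: [3.0, 1.0, 6.3]
position: [0.4989, -0.0039, 0.2137]
wrist_force: [3.2, 0.9, 6.6]
position: [0.4989, -0.0039, 0.2127]
wrist_force: [1.2, 0.6, 6.6]
```

```bash
python3 -m handwheel '[0.01,0,1,0,0,0,-1, 0,0,0,0,0,0,-1]'|grep -E "pos|force"; python3 -m handwheel '[0.01,0,1,0,0,0,-1, 0,0,0,0,0,0,-1]'|grep -E "pos|force"
```

```text
position: [0.4989, -0.0039, 0.2117]
wrist_force: [2.4, 1.6, 5.5]
position: [0.499, -0.004, 0.2107]
wrist_force: [2.1, 1.0, 5.5]
```

```bash
python3 -m handwheel '[0.01,0,1,0,0,0,-1, 0,0,0,0,0,0,-1]'|grep -E "pos|force"; python3 -m handwheel '[0.01,0,1,0,0,0,-1, 0,0,0,0,0,0,-1]'|grep -E "pos|force"; python3 -m handwheel '[0.01,0,1,0,0,0,-1, 0,0,0,0,0,0,-1]'|grep -E "pos|force"
```

```text
position: [0.4989, -0.0039, 0.2097]
wrist_force: [2.6, 1.5, 6.7]
position: [0.499, -0.0039, 0.2088]
wrist_force: [2.9, 1.0, 6.3]
position: [0.499, -0.004, 0.2077]
wrist_force: [2.8, 1.7, 6.9]
```

```bash
python3 -m handwheel '[0.01,0,1,0,0,0,-1, 0,0,0,0,0,0,-1]'|grep -E "pos|force"; python3 -m handwheel '[0.01,0,1,0,0,0,-1, 0,0,0,0,0,0,-1]'|grep -E "pos|force"
```

```text
position: [0.499, -0.004, 0.2069]
wrist_force: [1.5, 1.8, 7.1]
position: [0.4991, -0.004, 0.2064]
wrist_force: [1.7, 1.1, 9.4]
```

```bash
python3 -m handwheel '[0.01,0,0.7,0,0,0,-1, 0,0,0,0,0,0,-1]'|grep -E "pos|force";  python3 -m handwheel '[0,0,0,0,0,0,-1]'|grep -E "pos|force"
```

```text
position: [0.4992, -0.0039, 0.2062]
wrist_force: [0.4, 3.0, 11.8]
position: [0.4992, -0.004, 0.2061]
wrist_force: [0.2, -0.0, 10.5]
```

```bash
python3 -m handwheel '[0.01,0,0.5,0,0,0,-1, 0,0,0,0,0,0,-1]'|grep -E "pos|force";  python3 -m handwheel '[0,0,0,0,0,0,-1, 0,0,0,0,0,0,-1]'|grep -E "pos|force"
```

```text
position: [0.4993, -0.004, 0.206]
wrist_force: [-0.5, 2.3, 11.7]
position: [0.4993, -0.004, 0.206]
wrist_force: [-0.6, 1.3, 12.6]
```

```bash
python3 snap.py 9; python3 rod.py 9; python3 -c "
from h import *
import pickle
for n in ('wrist8','wrist9'):
    w=pickle.load(open(n+'.pkl','rb'));cv2.imwrite(f'pics/z_{n}.png',cv2.resize(w['image'][120:340,180:330],None,fx=2.6,fy=2.6,interpolation=2))
a=np.hstack([cv2.imread('pics/z_wrist8.png'),cv2.imread('pics/z_wrist9.png')]);cv2.imwrite('pics/z_cmp.png',a)"
```

```text
19.55 [ 0.4993 -0.004   0.206 ] [ 0.0066  0.0652  0.9979 -0.0003] [-0.5632  1.3254 12.6452] [ 0.4934 -0.0381 -0.0595] 0.021009745372842142
scene post [(array([345.5, 306.9]), 0.83), (array([264.6, 191.8]), 0.76), (array([342.3, 232.9]), 0.67)]
scene post_head [(array([265.1, 155.9]), 0.76), (array([349.2, 210.6]), 0.75), (array([356.9, 273. ]), 0.59)]
scene bore_mouth [(array([263.3, 184.5]), 0.7)]
side post [(array([231.2, 210.1]), 0.59), (array([193.7, 183. ]), 0.59)]
side post_head [(array([192.3, 160.5]), 0.68), (array([226.7, 173. ]), 0.52)]
side bore_mouth [(array([233.1, 201.3]), 0.89)]
wrist post [(array([251.6, 174.7]), 0.69), (array([460.7,  30.9]), 0.55)]
wrist post_head [(array([255.5, 272.7]), 0.9)]
wrist bore_mouth [(array([249.7, 190.9]), 0.77)]
scene
[[ 0.07  0.08  0.09  0.11  0.12  0.13  0.14  0.16  0.17]
 [-1.1  -0.7   0.7   0.8   0.8   0.7   0.7   0.6   0.15]
 [ 6.   12.6   6.    6.    6.    6.    6.    6.    5.1 ]]
slope deg 1.5490145529226806 offset mm at foot -0.7071634785662823 px/m 413.23149607945544
side
[[ 0.07  0.08  0.09  0.11  0.12  0.13  0.14  0.16  0.17]
 [-0.1   1.5   0.2   0.4   0.2   0.3  -0.   -0.1  -0.  ]
 [13.    4.    5.    5.    6.    6.    5.    6.    8.  ]]
slope deg -1.0123796536151202 offset mm at foot 1.685074884752923 px/m 352.11095880756653
```

View pics/z_cmp.png

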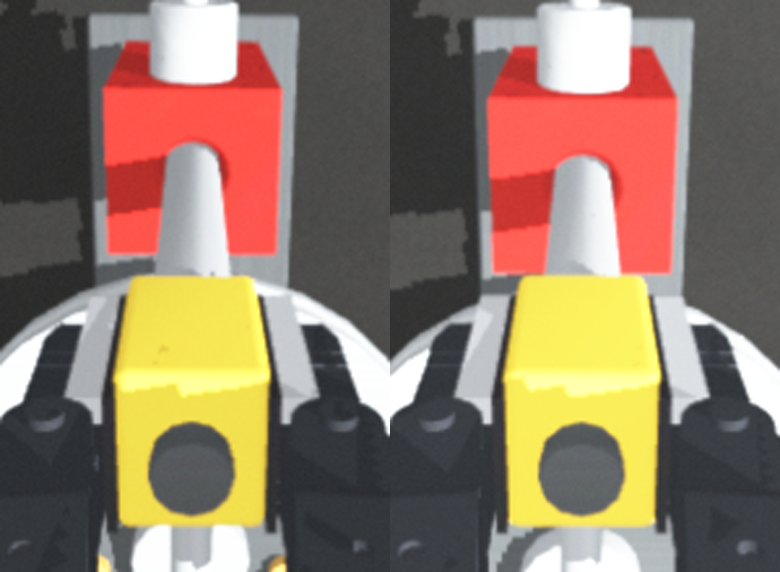

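View pics/scene9.png

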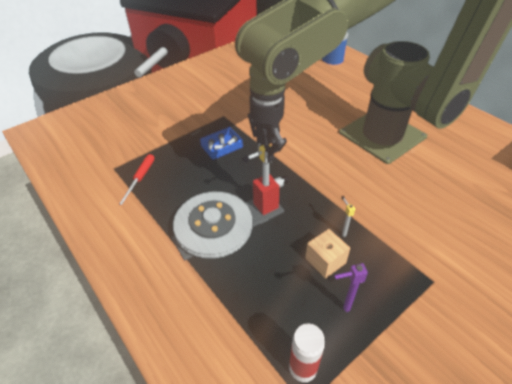

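```bash
python3 -m handwheel '[0,0.5,0,0,0,0,-1, 0,0,0,0,0,0,-1]'|grep -E "pos|force";  python3 -c "
from h import *
np.set_printoptions(precision=4,suppress=True)
s=bot.state();print(s['position'],s['tool_rot'],s['wrist_force'],s['wrist_torque'])"
python3 -m handwheel '[0.3,0,0,0,0,0,-1, 0,0,0,0,0,0,-1]'|grep -E "pos|force";  python3 -c "
from h import *
np.set_printoptions(precision=4,suppress=True)
s=bot.state();print(s['position'],s['tool_rot'],s['wrist_force'],s['wrist_torque'])"
```

```text
position: [0.4993, -0.0037, 0.206]
wrist_force: [0.3, 1.3, 13.0]
[ 0.4993 -0.0037  0.206 ] [ 0.0065  0.0651  0.9979 -0.0007] [ 0.3229  1.2876 13.0296] [ 0.2079  0.1111 -0.0097]
position: [0.4992, -0.0037, 0.206]
wrist_force: [-0.7, 0.9, 12.7]
[ 0.4992 -0.0037  0.206 ] [ 0.0068  0.0652  0.9979 -0.0007] [-0.6912  0.8502 12.6676] [ 0.2534 -0.0838 -0.0499]
```

```bash
python3 -m handwheel '[0,0,-1,0,0,0,-1, 0,0,0,0,0,0,-1]'|grep -E "pos|force"; python3 -m handwheel '[0,0,-0.5,0,0,0,-1, 0,0,0,0,0,0,-1]'|grep -E "pos|force"; python3 -m handwheel '[0,0,0,0,0,1,-1, 0,0,0,0,0,1,-1, 0,0,0,0,0,0,-1]'|grep -E "pos|force";python3 -m handwheel '[0,0,0,0,0,-1,-1, 0,0,0,0,0,-1,-1, 0,0,0,0,0,0,-1]'|grep -E "pos|force"
```

```text
position: [0.499, -0.0037, 0.206]
wrist_force: [1.9, 0.4, 7.8]
position: [0.4989, -0.0037, 0.206]
wrist_force: [3.1, 1.1, 6.5]
position: [0.4988, -0.0038, 0.2059]
wrist_force: [1.8, 0.2, 6.4]
position: [0.4988, -0.0037, 0.2058]
wrist_force: [2.5, -0.2, 4.5]
```

```bash
python3 -m handwheel '[0,0,-1,0,0,0,-1, 0,0,0,0,0,0,-1]'|grep -E "pos|force"; python3 -m handwheel '[0,0,0,0,0,2,-1, 0,0,0,0,0,2,-1, 0,0,0,0,0,0,-1]'|grep -E "pos|force";python3 -m handwheel '[0,0,0,0,0,-2,-1, 0,0,0,0,0,-2,-1, 0,0,0,0,0,0,-1]'|grep -E "pos|force"; python3 -c "
from h import *
np.set_printoptions(precision=4,suppress=True)
s=bot.state();print(s['position'],s['tool_rot'],s['wrist_force'],s['wrist_torque'])"
```

```text
position: [0.4985, -0.0037, 0.2058]
wrist_force: [5.3, 1.0, 2.9]
position: [0.4984, -0.0038, 0.2058]
wrist_force: [5.2, -1.2, 2.1]
position: [0.4984, -0.0036, 0.2057]
wrist_force: [4.6, -1.4, 1.0]
[ 0.4984 -0.0036  0.2057] [ 0.0058  0.065   0.9979 -0.0006] [ 4.5927 -1.3975  0.9517] [-0.1738 -1.2753 -0.0234]
```

```bash
python3 -m handwheel '[0,0,0.8,0,0,0,-1, 0,0,0.8,0,0,0,-1, 0,0,0,0,0,0,-1]'|grep -E "pos|force"; python3 -m handwheel '[0,0,0,0,0,1.5,-1, 0,0,0,0,0,1.5,-1, 0,0,0,0,0,0,-1]'|grep -E "pos|force";python3 -m handwheel '[0,0,0,0,0,-1.5,-1, 0,0,0,0,0,-1.5,-1, 0,0,0,0,0,0,-1]'|grep -E "pos|force"; python3 -c "
from h import *
np.set_printoptions(precision=4,suppress=True)
s=bot.state();print(s['position'],s['tool_rot'],s['wrist_force'],s['wrist_torque'])"
```

```text
position: [0.4988, -0.0037, 0.2056]
wrist_force: [3.8, -0.7, 7.3]
position: [0.4987, -0.0037, 0.2054]
wrist_force: [3.8, -0.5, 6.9]
position: [0.4986, -0.0036, 0.2052]
wrist_force: [4.4, -0.8, 7.1]
[ 0.4986 -0.0036  0.2052] [ 0.006   0.0651  0.9979 -0.0006] [ 4.4433 -0.8281  7.0663] [-0.243  -0.9979 -0.0146]
```

```bash
python3 -m handwheel '[0,0,0.6,0,0,0,-1, 0,0,0,0,0,0,-1, 0,0,0,0,0,0,-1]'|grep -E "pos|force";python3 -m handwheel '[0,0,0.6,0,0,0,-1, 0,0,0,0,0,0,-1, 0,0,0,0,0,0,-1]'|grep -E "pos|force"; python3 -m handwheel '[0,0,0,0,0,0,-1, 0,0,0,0,0,0,-1, 0,0,0,0,0,0,-1]'|grep -E "pos|force"
```

```text
position: [0.4988, -0.0037, 0.2052]
wrist_force: [2.4, -0.3, 9.3]
position: [0.4989, -0.0037, 0.2051]
wrist_force: [2.5, -0.9, 10.4]
position: [0.4989, -0.0036, 0.2051]
wrist_force: [2.7, -0.3, 11.4]
```

```bash
python3 -m handwheel '[0,0,0.5,0,0,0,-1, 0,0,0,0,0,0,-1, 0,0,0,0,0,0,-1]'|grep -E "pos|force";python3 -m handwheel '[0,0,0.4,0,0,0,-1, 0,0,0,0,0,0,-1, 0,0,0,0,0,0,-1]'|grep -E "pos|force"; python3 -c "
from h import *
np.set_printoptions(precision=4,suppress=True)
s=bot.state();print(s['time'],s['position'],s['tool_rot'],s['wrist_force'],s['wrist_torque'])"
```

```text
position: [0.499, -0.0036, 0.205]
wrist_force: [2.7, -0.5, 11.8]
position: [0.4991, -0.0037, 0.205]
wrist_force: [1.5, -0.0, 13.3]
24.75 [ 0.4991 -0.0037  0.205 ] [ 0.0066  0.0653  0.9978 -0.0007] [ 1.4715 -0.0273 13.2569] [-0.1023 -0.2986 -0.0375]
```

```bash
python3 -m handwheel '[-0.2,0,-1,0,0,0,-1, -0.2,0,-1,0,0,0,-1, -0.2,0,-1,0,0,0,-1, 0,0,0,0,0,0,-1]'|grep -E "pos|force";  python3 -m handwheel '[0,0,-0.5,0,0,0,-1, 0,0,0,0,0,0,-1]'|grep -E "pos|force"
```

```text
position: [0.4988, -0.0036, 0.2051]
wrist_force: [4.1, -1.6, 4.9]
position: [0.4987, -0.0036, 0.2052]
wrist_force: [5.4, -0.7, 2.1]
```

```bash
python3 -m handwheel '[-0.2,0,-1,0,0,0,-1, -0.2,0,0,0,0,0,-1, 0,0,0,0,0,0,-1]'|grep -E "pos|force";  python3 -m handwheel '[0,0,0,0,0,2,-1, 0,0,0,0,0,2,-1, 0,0,0,0,0,0,-1]'|grep -E "pos|force";python3 -m handwheel '[0,0,0,0,0,-3,-1, 0,0,0,0,0,-3,-1, 0,0,0,0,0,0,-1]'|grep -E "pos|force";python3 -m handwheel '[0,0,0,0,0,2,-1, 0,0,0,0,0,0,-1, 0,0,0,0,0,0,-1]'|grep -E "pos|force"
```

```text
position: [0.4987, -0.0036, 0.2054]
wrist_force: [6.4, -0.6, -0.0]
position: [0.4987, -0.0038, 0.2054]
wrist_force: [3.9, -1.9, -0.2]
position: [0.4987, -0.0035, 0.2055]
wrist_force: [5.3, -1.1, 0.3]
position: [0.4987, -0.0035, 0.2055]
wrist_force: [4.9, -1.9, 0.5]
```

```bash
python3 -m handwheel '[0.2,-0.2,1,0,0,0,-1, 0.2,0,1,0,0,0,-1, 0,0,0,0,0,0,-1]'|grep -E "pos|force";  python3 -m handwheel '[0.1,0,1,0,0,0,-1, 0,0,0,0,0,0,-1]'|grep -E "pos|force"
```

```text
position: [0.4989, -0.0036, 0.2053]
wrist_force: [3.1, 0.6, 6.1]
position: [0.499, -0.0036, 0.205]
wrist_force: [2.4, -1.0, 8.2]
```

```bash
python3 -m handwheel '[0.1,0,0.8,0,0,0,-1, 0,0,0,0,0,0,-1]'|grep -E "pos|force";  python3 -m handwheel '[0,0,0,0,0,1.5,-1, 0,0,0,0,0,-1.5,-1, 0,0,0,0,0,0,-1]'|grep -E "pos|force"
```

```text
position: [0.499, -0.0037, 0.2046]
wrist_force: [2.0, -0.6, 10.1]
position: [0.499, -0.0037, 0.2044]
wrist_force: [3.6, -1.1, 8.5]
```

```bash
python3 -m handwheel '[-0.2,0,-1.2,0,0,0,-1, -0.2,0,-1.2,0,0,0,-1, 0,0,0,0,0,0,-1]'|grep -E "pos|force";  python3 -m handwheel '[-0.2,0,-1,0,0,0,-1, 0,0,0,0,0,0,-1]'|grep -E "pos|force"; python3 -m handwheel '[-0.2,0,-1,0,0,0,-1, 0,0,0,0,0,0,-1]'|grep -E "pos|force"; python3 -m handwheel '[-0.1,0,-1,0,0,0,-1, 0,0,0,0,0,0,-1]'|grep -E "pos|force"; python3 -m handwheel '[-0.1,0,-1,0,0,0,-1, 0,0,0,0,0,0,-1]'|grep -E "pos|force"
```

```text
position: [0.4987, -0.0036, 0.2046]
wrist_force: [3.8, -0.2, 1.2]
position: [0.4986, -0.0036, 0.2047]
wrist_force: [5.0, -0.8, -1.3]
position: [0.4986, -0.0036, 0.2051]
wrist_force: [6.1, -0.6, -3.4]
position: [0.4985, -0.0036, 0.2057]
wrist_force: [5.8, -0.5, -4.9]
position: [0.4981, -0.0036, 0.2062]
wrist_force: [5.2, -0.2, -5.4]
```

```bash
python3 -m handwheel '[0,0,-1,0,0,0,-1, 0,0,0,0,0,0,-1]'|grep -E "pos|force";  python3 -m handwheel '[0,0,-1,0,0,0,-1, 0,0,0,0,0,0,-1]'|grep -E "pos|force"; python3 -m handwheel '[0,0,-1,0,0,0,-1, 0,0,0,0,0,0,-1]'|grep -E "pos|force"; python3 -m handwheel '[0,0,-1,0,0,0,-1, 0,0,0,0,0,0,-1]'|grep -E "pos|force"; python3 -m handwheel '[0,0,-1,0,0,0,-1, 0,0,0,0,0,0,-1]'|grep -E "pos|force"
```

```text
position: [0.498, -0.0036, 0.2068]
wrist_force: [5.9, -0.0, -7.0]
position: [0.4976, -0.0035, 0.2074]
wrist_force: [5.7, -1.0, -7.4]
position: [0.4974, -0.0035, 0.2079]
wrist_force: [5.5, -0.6, -9.1]
position: [0.497, -0.0035, 0.2086]
wrist_force: [5.8, 0.2, -9.6]
position: [0.497, -0.0035, 0.2093]
wrist_force: [5.3, -0.6, -10.2]
```

```bash
python3 -m handwheel '[-0.2,0,-1,0,0,0,-1, 0,0,0,0,0,0,-1]'|grep -E "pos|force";  python3 -m handwheel '[-0.2,0,-1,0,0,0,-1, 0,0,0,0,0,0,-1]'|grep -E "pos|force"; python3 -m handwheel '[-0.2,0,-1,0,0,0,-1, 0,0,0,0,0,0,-1]'|grep -E "pos|force"
```

```text
position: [0.497, -0.0035, 0.2102]
wrist_force: [4.8, -0.9, -10.3]
position: [0.4971, -0.0035, 0.2111]
wrist_force: [5.6, -0.6, -10.0]
position: [0.4972, -0.0035, 0.212]
wrist_force: [4.2, -0.3, -11.7]
```

```bash
python3 -m handwheel '[0,0,1.2,0,0,0,-1, 0,0,1.2,0,0,0,-1, 0,0,1,0,0,0,-1, 0,0,0,0,0,0,-1]'|grep -E "pos|force";  python3 -m handwheel '[0,0,1,0,0,0,-1, 0,0,1,0,0,0,-1, 0,0,0,0,0,0,-1]'|grep -E "pos|force"; python3 -m handwheel '[0,0,1,0,0,0,-1, 0,0,0,0,0,0,-1]'|grep -E "pos|force"; python3 -m handwheel '[0,0,1,0,0,0,-1, 0,0,0,0,0,0,-1]'|grep -E "pos|force"
```

```text
position: [0.4983, -0.0037, 0.2121]
wrist_force: [-0.5, 0.7, -10.2]
position: [0.4994, -0.0038, 0.2121]
wrist_force: [-6.0, 0.4, -2.0]
position: [0.5002, -0.0039, 0.2121]
wrist_force: [-5.2, 1.1, 0.3]
position: [0.5005, -0.0039, 0.2121]
wrist_force: [-5.5, 1.2, 4.7]
```

```bash
python3 -m handwheel '[0.5,0,0,0,0,0,-1, 0.5,0,0.3,0,0,0,-1, 0,0,0,0,0,0,-1]'|grep -E "pos|force";  python3 -m handwheel '[0.3,0,1,0,0,0,-1, 0,0,0,0,0,0,-1]'|grep -E "pos|force"
```

```text
position: [0.5001, -0.0039, 0.2121]
wrist_force: [-4.9, 0.7, 6.1]
position: [0.5001, -0.0039, 0.2118]
wrist_force: [-5.4, 1.1, 8.3]
```

```bash
python3 -m handwheel '[0.6,0,0,0,0,0,-1, 0.6,0,0,0,0,0,-1, 0,0,0,0,0,0,-1]'|grep -E "pos|force";  python3 -m handwheel '[0,0,0.8,0,0,0,-1, 0,0,0,0,0,0,-1]'|grep -E "pos|force"
```

```text
position: [0.4995, -0.0038, 0.2117]
wrist_force: [-3.2, 0.8, 6.5]
position: [0.4996, -0.0038, 0.2113]
wrist_force: [-3.8, 1.0, 8.3]
```

```bash
python3 -m handwheel '[0.5,0,0.5,0,0,0,-1, 0.5,0,0.5,0,0,0,-1, 0,0,0,0,0,0,-1]'|grep -E "pos|force";  python3 -m handwheel '[0.2,0,1,0,0,0,-1, 0,0,0,0,0,0,-1]'|grep -E "pos|force"; python3 -m handwheel '[0.1,0,1,0,0,0,-1, 0,0,0,0,0,0,-1]'|grep -E "pos|force"
```

```text
position: [0.4992, -0.0038, 0.2107]
wrist_force: [-2.8, 1.1, 6.4]
position: [0.4992, -0.0038, 0.2101]
wrist_force: [-2.4, 1.0, 8.4]
position: [0.4992, -0.0037, 0.2093]
wrist_force: [-2.8, -0.1, 8.4]
```

```bash
python3 -m handwheel '[0.3,0,1,0,0,0,-1, 0,0,0,0,0,0,-1]'|grep -E "pos|force"; python3 -m handwheel '[0.3,0,1,0,0,0,-1, 0,0,0,0,0,0,-1]'|grep -E "pos|force"; python3 -m handwheel '[0.2,0,0.7,0,0,0,-1, 0,0,0,0,0,0,-1]'|grep -E "pos|force"
```

```text
position: [0.499, -0.0037, 0.2084]
wrist_force: [-3.1, 0.6, 8.5]
position: [0.4989, -0.0037, 0.2075]
wrist_force: [-2.1, 0.8, 8.9]
position: [0.4988, -0.0037, 0.2069]
wrist_force: [-1.3, 0.1, 9.2]
```

```bash
python3 -m handwheel '[0.2,0,0.7,0,0,0,-1, 0,0,0,0,0,0,-1]'|grep -E "pos|force"; python3 -m handwheel '[0.1,0,0.7,0,0,0,-1, 0,0,0,0,0,0,-1]'|grep -E "time|pos|force"
```

```text
position: [0.4988, -0.0037, 0.2064]
wrist_force: [-2.3, 1.0, 10.3]
time: 34.05
position: [0.4988, -0.0037, 0.206]
wrist_force: [-2.8, 1.0, 10.2]
```

```bash
python3 -m handwheel '[0.1,0,0.7,0,0,0,-1, 0,0,0,0,0,0,-1]'|grep -E "pos|force"; python3 -m handwheel '[0.1,0,0.6,0,0,0,-1, 0,0,0,0,0,0,-1]'|grep -E "time|pos|force"
```

```text
position: [0.4988, -0.0037, 0.2055]
wrist_force: [-2.5, 0.0, 11.2]
time: 34.45
position: [0.4988, -0.0037, 0.2052]
wrist_force: [-2.2, 1.0, 12.3]
```

```bash
python3 -m handwheel '[0,0,-1,0,0,0,-1, 0,0,-1,0,0,0,-1, 0,0,-0.7,0,0,0,-1, 0,0,0,0,0,0,-1]'; python3 snap.py 10
```

```text
time: 34.85
position: [0.498, -0.0036, 0.2051]
tool_rot: [0.01, 0.065, 0.998, -0.001]
wrist_force: [2.6, 0.1, 8.3]
opening: 0.0213
34.85 [ 0.498  -0.0036  0.2051] [ 0.01    0.0652  0.9978 -0.0006] [2.5636 0.1364 8.2898] [ 0.1021 -0.5803  0.0398] 0.021268862402238253
scene post [(array([265.9, 193.3]), 0.81), (array([342.1, 235.4]), 0.72), (array([346.5, 312.1]), 0.62)]
scene post_head [(array([264.1, 156.8]), 0.74), (array([357.5, 274.4]), 0.68), (array([351.4, 209.2]), 0.53)]
scene bore_mouth [(array([264.4, 185.9]), 0.81)]
side post [(array([232.3, 210.5]), 0.69), (array([193.9, 182.1]), 0.53)]
side post_head [(array([193. , 162.2]), 0.54), (array([227.5, 174.7]), 0.46)]
side bore_mouth [(array([234.5, 198.9]), 0.67)]
wrist post [(array([255.8, 175.9]), 0.94), (array([462.1,  27.2]), 0.6)]
wrist post_head [(array([252.8, 270.9]), 0.95)]
wrist bore_mouth [(array([250.5, 194.3]), 0.78)]
```

View pics/wrist10.png

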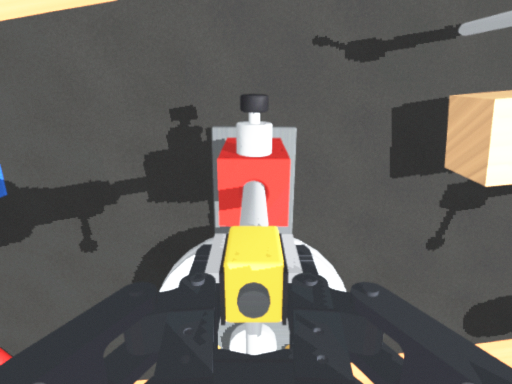

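```bash
python3 -m handwheel '[-0.3,0,-0.8,0,0,0,-1, -0.3,0,-0.5,0,0,0,-1, 0,0,0,0,0,0,-1]'|grep -E "pos|force"; python3 -m handwheel '[0,0,-0.4,0,0,0,-1, 0,0,0,0,0,0,-1, 0,0,0,0,0,0,-1]'
```

```text
position: [0.4978, -0.0036, 0.2051]
wrist_force: [4.6, 0.4, 6.8]
time: 36.05
position: [0.4977, -0.0036, 0.2051]
tool_rot: [0.009, 0.065, 0.998, -0.001]
wrist_force: [5.6, -0.7, 5.5]
opening: 0.0213
```

```bash
python3 -m handwheel '[-0.5,0,-0.5,0,0,0,-1, -0.5,0,-0.5,0,0,0,-1, 0,0,0,0,0,0,-1, 0,0,0,0,0,0,-1]'; python3 -c "
from h import *
np.set_printoptions(precision=4,suppress=True)
s=bot.state();print(s['position'],s['tool_rot'],s['wrist_force'],s['wrist_torque'])"
```

```text
time: 36.45
position: [0.4981, -0.0036, 0.2052]
tool_rot: [0.008, 0.065, 0.998, -0.0]
wrist_force: [5.7, 1.3, 3.2]
opening: 0.0214
[ 0.4981 -0.0036  0.2052] [ 0.0076  0.0653  0.9978 -0.0005] [5.6976 1.2958 3.1616] [ 0.0636 -1.3499 -0.0222]
```

```bash
python3 -m handwheel '[-0.5,0,-0.4,0,0,0,-1, -0.5,0,-0.3,0,0,0,-1, 0,0,0,0,0,0,-1, 0,0,0,0,0,0,-1]'; python3 -c "
from h import *
np.set_printoptions(precision=4,suppress=True)
s=bot.state();print(s['position'],s['tool_rot'],s['wrist_force'],s['wrist_torque'])"
```

```text
time: 36.85
position: [0.4983, -0.0037, 0.2052]
tool_rot: [0.006, 0.065, 0.998, -0.0]
wrist_force: [5.6, 1.0, 1.3]
opening: 0.0216
[ 0.4983 -0.0037  0.2052] [ 0.0064  0.0652  0.9978 -0.0004] [5.5587 0.9692 1.3038] [-0.0181 -1.3817  0.0085]
```

```bash
python3 -m handwheel '[-0.5,0,0,0,0,0,-1, -0.4,0,0,0,0,0,-1, 0,0,0,0,0,0,-1, 0,0,0,0,0,0,-1]'; python3 -c "
from h import *
np.set_printoptions(precision=4,suppress=True)
s=bot.state();print(s['position'],s['tool_rot'],s['wrist_force'],s['wrist_torque'])"
```

```text
time: 37.25
position: [0.4987, -0.0037, 0.2053]
tool_rot: [0.006, 0.065, 0.998, -0.0]
wrist_force: [5.0, -0.7, 2.1]
opening: 0.0211
[ 0.4987 -0.0037  0.2053] [ 0.0056  0.0652  0.9979 -0.0004] [ 5.0235 -0.686   2.0999] [ 0.0749 -1.3084 -0.0173]
```

```bash
python3 -m handwheel '[-0.5,0,0,0,0,0,-1, -0.4,0,0,0,0,0,-1, 0,0,0,0,0,0,-1, 0,0,0,0,0,0,-1]'; python3 -c "
from h import *
np.set_printoptions(precision=4,suppress=True)
s=bot.state();print(s['position'],s['tool_rot'],s['wrist_force'],s['wrist_torque'])"
```

```text
time: 37.65
position: [0.4992, -0.0038, 0.2052]
tool_rot: [0.005, 0.065, 0.998, -0.0]
wrist_force: [3.4, 1.0, 3.1]
opening: 0.0214
[ 0.4992 -0.0038  0.2052] [ 0.0049  0.0652  0.9979 -0.0003] [3.38   0.9705 3.1256] [ 0.1622 -0.8077 -0.021 ]
```

```bash
python3 -m handwheel '[-0.4,0,-0.4,0,0,0,-1, -0.2,0,-0.2,0,0,0,-1, 0,0,0,0,0,0,-1, 0,0,0,0,0,0,-1]'; python3 -m handwheel '[0,0,0,0,0,0,-0.4, 0,0,0,0,0,0,-0.2, 0,0,0,0,0,0,0, 0,0,0,0,0,0,0, 0,0,0,0,0,0,0]'; python3 snap.py 11 wrist
```

```text
time: 38.05
position: [0.4995, -0.0038, 0.2053]
tool_rot: [0.004, 0.065, 0.998, -0.0]
wrist_force: [2.2, 1.3, -0.8]
opening: 0.0214
time: 38.55
position: [0.4997, -0.0039, 0.2057]
tool_rot: [0.005, 0.065, 0.998, -0.0]
wrist_force: [0.5, -0.7, -0.5]
opening: 0.0425
38.55 [ 0.4997 -0.0039  0.2057] [ 0.0049  0.0652  0.9979 -0.0004] [ 0.5101 -0.6837 -0.4871] [ 0.0106 -0.0089  0.0526] 0.042451954365876114
wrist post [(array([461.9,  30.5]), 0.83)]
wrist post_head [(array([254. , 272.6]), 0.67)]
wrist bore_mouth [(array([249.5, 190.1]), 0.83), (array([252.5, 162.5]), 0.2)]
```

View pics/wrist11.png

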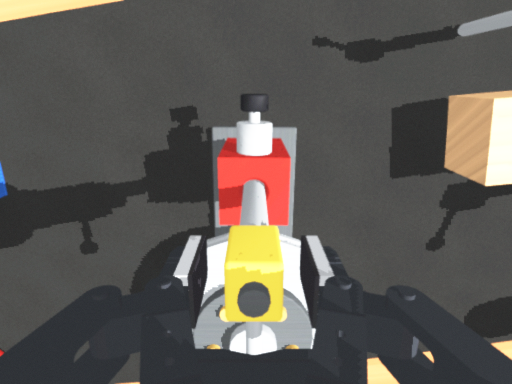

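```bash
python3 -m handwheel '[0,0,-4,0,0,0,0.2, 0,0,-8,0,0,0,0.2, 0,0,-12,0,0,0,0.2, 0,0,-16,0,0,0,0.2, 0,0,-18,0,0,0,0.2, 0,0,-18,0,0,0,0.2, 0,0,-14,0,0,0,0.2, 0,0,-8,0,0,0,0.2, 0,0,0,0,0,0,0.2]'; python3 snap.py 12
python3 - <<'E'
from h import *
import pickle
for n,(x,y,w,h,f) in dict(scene=(225,120,90,90,6),side=(195,130,110,100,6),wrist=(190,110,130,190,3)).items():
    s=pickle.load(open(f"{n}12.pkl","rb"));cv2.imwrite(f"pics/z_{n}12.png",cv2.resize(s["image"][y:y+h,x:x+w],None,fx=f,fy=f,interpolation=2))
E
```

```text
time: 39.65
position: [0.4995, -0.0038, 0.3058]
tool_rot: [0.007, 0.065, 0.998, -0.0]
wrist_force: [0.5, -0.7, -0.8]
opening: 0.0509
39.65 [ 0.4995 -0.0038  0.3058] [ 0.0068  0.0652  0.9979 -0.0005] [ 0.5077 -0.7384 -0.8451] [-0.0308  0.0664  0.0372] 0.0508775828696255
scene post [(array([345.4, 304.6]), 0.75), (array([344.4, 235.2]), 0.71), (array([264.2, 192.7]), 0.66), (array([303.9, 371.7]), 0.57)]
scene post_head [(array([265.2, 154.9]), 0.92), (array([353.1, 274.6]), 0.57), (array([351. , 208.7]), 0.55)]
scene bore_mouth [(array([265.1, 185. ]), 0.64)]
side post [(array([231.9, 209.5]), 0.72), (array([193.4, 181.3]), 0.47)]
side post_head [(array([231.4, 174. ]), 0.82), (array([192.8, 160.6]), 0.63)]
side bore_mouth [(array([232.6, 200.1]), 0.86)]
wrist post [(array([412.2,  45.2]), 0.93), (array([255.9, 154. ]), 0.76)]
wrist post_head [(array([254. , 198.2]), 0.78), (array([461. ,  29.1]), 0.56)]
wrist bore_mouth [(array([248.3, 162.5]), 0.94)]
```

View pics/wrist12.png

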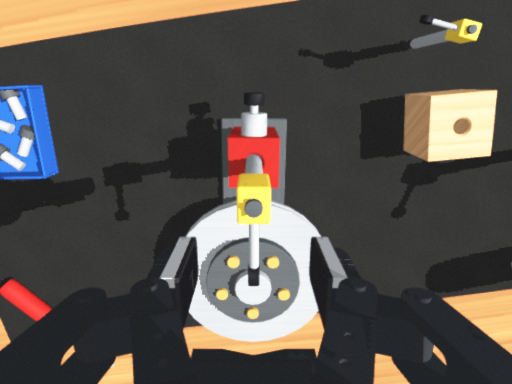

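View pics/z_scene12.png

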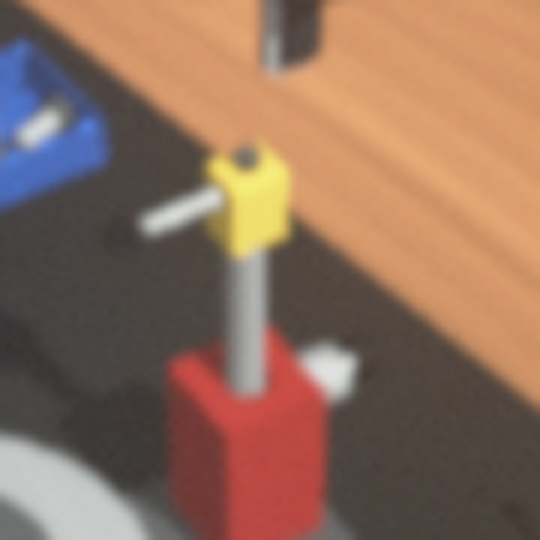

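View pics/z_side12.png

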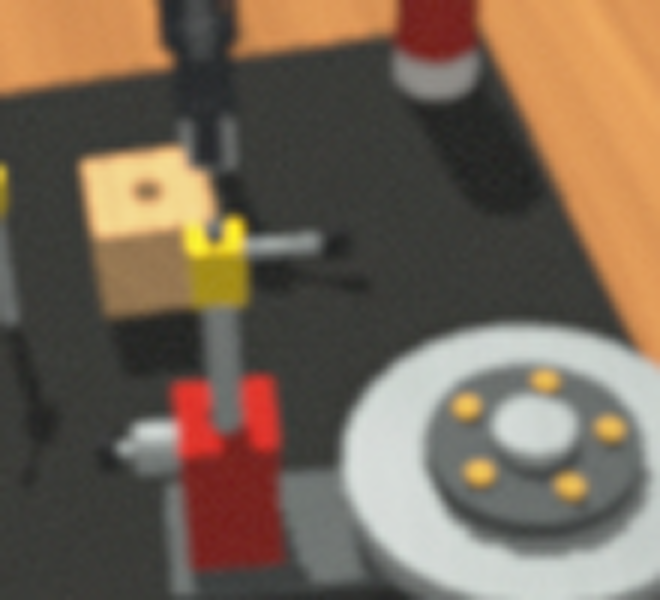

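```bash
python3 -c "
from workcell import bot
print(bot.hand_in(), bot.state()['time'])"
```

```text
the job is handed in; nothing more can be done
the job is handed in; nothing more can be done
```

The post is in the red holder, pressed onto the sprung seat and let go. I handed the job in at about 40 s.

**What I did:** I gripped the yellow head, lifted the post out of the park block and turned its arm to the stand's axis, about -7.6°. I then slid it past the plunger, feeling the force in small steps. Steady sliding took about 10 N, including the post's weight.

**Finding the seat:** On the first press the force rose more steeply than the pad's 2.5 N per mm, so I could not tell the seat from a jam. I backed off and drew the post up about 8 mm. The pull then changed at roughly 2 to 2.5 N per mm before levelling off, which confirmed the seat about 45 mm below the mouth. I slid it back in and pressed about 4 N beyond the sliding push. The highest total push I read in either press was about 16.6 N.

**Last checks:**
- **Upright and aligned:** the pictures show the post upright in the holder, the roller arm over the disc pointing at its hub, and the gripper clear.
- **Bystanders:** no move went near the bolt tray, spray can or screwdriver, and I saw none of them displaced. I did not measure their positions.

**Where readings disagreed:** The contact height came out about 1 mm apart between pressing down and pulling up. The pad should therefore be in by about 1.6 to 2.8 mm, inside the 1 to 4 mm asked for. On that estimate, the deepest moment of the first press was about 2.6 to 3.6 mm, roughly 6.5 to 9 N on the seat, more than the 5 N aim. Pad travel after release is inferred, not measured; the tool itself rose only about 0.4 mm on opening.

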